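Key the sprocket hub onto the dryer's conveyor drive

ROBOT

A 7-joint arm with a two-finger parallel gripper is mounted at the origin on the work surface. World frame = base frame: x ahead of the robot, y to its left, z up, the work surface at z = 0. Lengths are in m, angles in rad, forces in N, time in s.
With the tool pointing down it reaches from about 0.425 to 0.875 m from the base axis. Payload 4.7 kg.
Tool frame: the origin (TCP) lies midway between the tips of the shut fingers; the grasp point (between the pads) lies 19 mm behind it; z points along the fingers, y is the direction in which the jaws open and shut (so a half turn about z gives the same grasp; the last joint's range is limited). The gripper opens to 85 mm and grips with 20 to 120 N. Pads are 22 mm wide; open, the fingers measure 114 mm over their backs; the gripper's body (76 mm by 85 mm) begins 54 mm behind the grasp point. The pads swing forward as they close: fully open they stand 13 mm farther back than shut.
Start: joints at [-1.167, 0.321, -0.07, 1.45, 0.023, 1.371, -0.057], TCP at [0.247, 0.601, 0.231] pointing down, gripper open.
Joint ranges: [-2.86, 2.86], [-0.3, 2.09], [-1.38, 1.24], [0.06, 2.45], [-1.56, 4.7], [0.09, 2.05], [-2.69, 2.69]. Speed limits (rad/s): [2.57, 2.57, 3.14, 3.14, 3.14, 3.14, 3.14].

INTERFACE

Orientations are given as a unit quaternion [x, y, z, w].
In Python, from workcell import arm gives the robot as it stands.
- The arm moves only by the tool step_arm, never from a script. Its argument "increments" is a list of rows, each an object of numbers: "x", "y", "z": the shift along the world's x, y, z in cm; "wx", "wy", "wz": the turn, a rotation vector about the world's x, y, z in rad; "gripper": the opening in per cent of the stroke, from 0 (shut) to 100 (fully open). In form: [{"x": .., "y": .., "z": .., "wx": .., "wy": .., "wz": .., "gripper": ..}, ...]. A call has 1 to 20 rows; each row shifts and turns the pose as measured when the row begins; what a row does not reach is not made up. A row lasts 1/8 s, in which the tool goes at most 62.5 mm and 10.7 degrees, less where a joint would pass 70% of its speed; a pose out of reach is approached as far as the arm can. A call is refused whole if a number of a shift passes 6.25 or a number of a turn 0.188, either way. A call with a gripper value outside its range is refused whole. The fingers move at their own pace and stop on an object; the grip force is fixed at half the most. Time passes only in rows, so rows that do not move let the fingers close. It gives the time, the measured TCP pose, the force and the opening at its end, in the units of the state.
- arm.get_state(): the state, without advancing time (a new reading comes with each control period).
- arm.capture(name): name is "side" or "top" or "wrist"; returns (picture, depth): 480x640x3 uint8, red, green, blue; 480x640 float32, m along the optical axis (not along the pixel's ray), 0 where there is no reading.
- arm.camera_info(name): a dict with "fov_y" (degrees; the focal length in pixels is half the picture's height over the tangent of half this angle, whatever the lens; pixels are square), "cx", "cy" (the principal point, pixels), "eye" and "attitude" of the camera in the world; the wrist camera has in their place "T_tool_cam" (4x4, takes a point from camera to tool coordinates, whose origin is the TCP and whose axes are the flange's). Camera axes: x right, y down, z forward; pixel columns grow to the right and rows downward; lengths in m; the calibration is good to about 2 mm. A picture is of the moment at which its call begins: read the wrist's pose just before it. camera_info takes no time and is no camera call.
- arm.close_job(): hands the job in, once; it reports no verdict.
The state is a dict: "time": time; "joint_positions": joint angles; "qd": joint speeds; "effort": joint torques, N m; "tcp_pos": TCP position; "orientation": TCP orientation; "force": force on the tool from outside, world axes, zero at the start; "wrist_torque": the same for the moment, N m; "opening": finger opening in m.
Only numpy, scipy, OpenCV 4.12 (cv2) and the standard library are available. Lean on these libraries where they do the work, as an engineer would, in place of code of your own. Each camera call takes 0.05 s, during which the arm holds its last target.

TASK

Take the brass key from the white rack and drop it foot first into the slot of the drive's upright shaft, all the way down in its socket. Then slide the blue-rimmed sprocket hub, steel boss upwards, onto the shaft with its keyway over the key until it sits fully home and flat on the collar, and let go. Feel your way: never press key or hub against the shaft, or hub against key, harder than about 30 N, and leave everything else where it is.

Things in the scene. Friction and masses are not known exactly. Their poses are not given: they have to be found in the camera images.
- shaft_end (a point): Centre of the upper end of the drive's upright round steel shaft, 120 mm above the bench; 28 mm diameter, end bevelled 1.2 mm. z up, x = the drive unit's x. A key slot 9 mm wide runs down one side, open at the end and outwards, floor 7 mm from the axis. The slot faces anywhere within 0.6 rad either side of +x: that angle is not measured; the shaft does not turn.
- collar_top (a point): On the shaft's axis, top of the dark round collar (54 mm diameter) that the shaft stands out of by 40 mm; 80 mm above the bench, same axes. The slot goes on down into the collar as a closed socket, 9 mm wide, from 7 to 20.4 mm from the axis, 15 mm deep, mouth bevelled 1.5 mm. The hub's underside rests on this collar when home.
- drive: Fixed grey drive unit, origin on the bench under the shaft's axis. Its flat top is 62 mm above the bench, 170 (x) x 150 mm (y) around the shaft; its motor lies beyond that along +x, up to 97 mm high.
- brass_key_mid (a point): Centre of the loose brass key: straight bar 52 mm long (z), 12 mm (x) by 8 mm (y) thick, 42 g, foot bevelled 0.6 mm, half a turn about z makes no difference. It stands upright, 20 mm deep in one hole of the white rack. In the shaft its x lies along the radius, its centre about 13.5 mm from the axis and, fully down, 91 mm above the bench (top 3 mm below the shaft's end).
- hub_mid (a point): Centre of the sprocket hub, 19 mm above its underside, standing on the bench: blue toothed rim 81 mm across and 16 mm high, bare steel boss 54 mm diameter above it, 38 mm high in all, about 0.35 kg. Bore 29.8 mm right through, lower rim bevelled 1.8 mm; keyway 10.4 mm wide all along the bore, out to 21.8 mm from the axis. z up, +x points from axis to keyway, as the white mark does.
- rack: Fixed white plastic key rack, 136 (x) x 56 (y) x 26 mm high, origin under its centre; three holes 42 mm apart along its x, one key in each, the keys' x along the rack's x.
- short_key_a_mid (a point): Centre of a dark steel key, 36 mm long, 12 x 8 mm, in another hole of the rack, 16 mm showing; not for this job.
- short_key_b_mid (a point): Centre of the other dark steel key, like the first.
- oil_bottle: White bottle, 54 mm diameter, 150 mm high, origin under its base; a bystander.
- sample_jar: Amber jar, 70 mm diameter, 100 mm high, origin under its base; a bystander.
- bearing: Steel ring 52 mm outside, 16 mm high, origin under its base; a bystander.
- wrench: Wrench lying on the bench, a bystander.
- screwdriver: Green-handled screwdriver lying on the bench, a bystander.
There are look-alikes about, which are no part of the job. Of the things that look like the part that bears hub_mid, take the one that is farthest to the robot's left at the start.

How it is judged:
By the outcome, as a careful person would: the job done as asked, in the order asked, and still so for the second after the job is handed in, with the robot touching nothing.
It also fails if it takes over 72 s, if anything falls off the work surface, if the arm or the gripper's body presses on something with over 40 N, if the wrist force passes 120 N, or if a joint passes its speed limit or range.

## Working session

There is one attempt and no reset: what is moved stays moved. The work goes in short steps, Python scripts to look and compute and a tool call to move; the robot and the scene stay as the last step left them, time stands still between calls to the robot, and variables do not carry over. Pictures are saved under pics/ and viewed, and the job is handed in when it is done.

Besides the shell and the picture viewer there is one more tool, called after "Request:" by a JSON object that holds its "name" and its "arguments". step_arm: Moves the arm, as the interface text tells. Its arguments: {"type":"object","properties":{"increments":{"type":"array","items":{"type":"object","properties":{"x":{"type":"number"},"y":{"type":"number"},"z":{"type":"number"},"wx":{"type":"number"},"wy":{"type":"number"},"wz":{"type":"number"},"gripper":{"type":"number"}}}}},"required":["increments"]}

```bash
ls; mkdir -p pics; python3 - <<'E'
from workcell import arm
import cv2,json
print(arm.get_state())
for n in ["side","top","wrist"]:
    print(n,arm.camera_info(n))
    p,d=arm.capture(n)
    cv2.imwrite(f"pics/{n}0.png",p[:,:,::-1])
    import numpy as np; np.save(f"pics/{n}0.npy",d)
E
```

```text
pics
{'time': 0.0, 'joint_positions': array([-1.16691234,  0.32183407, -0.07010068,  1.45170212,  0.02256226,
        1.37080589, -0.05689133]), 'qd': array([ 0.00079292, -0.00070206, -0.00091288,  0.00104544,  0.00084645,
        0.00052063,  0.0013426 ]), 'effort': array([ 3.47995283e-04, -4.93594587e+01, -3.82440062e-01, -3.14331257e+01,
        1.28924716e-02,  1.12699420e-02,  6.66535371e-06]), 'tcp_pos': array([0.24680629, 0.60072073, 0.23020282]), 'orientation': array([ 1.93637203e-01,  9.81072714e-01, -9.68010583e-04, -1.61346311e-04]), 'force': array([ 0.23365373,  0.25731473, -0.76070602]), 'wrist_torque': array([0.03059452, 0.01546321, 0.00053545]), 'opening': 0.08524900337483567}
side {'fov_y': 53.96468300552535, 'cx': 323.08734835953317, 'cy': 246.19639916587394, 'eye': array([ 0.43720466, -1.0792407 ,  0.70074659]), 'attitude': array([ 0.8693286 , -0.02756668,  0.00702899, -0.4934151 ])}
top {'fov_y': 56.88424012385484, 'cx': 318.99242009744444, 'cy': 237.93989714489678, 'eye': array([ 0.32460112, -0.0335911 ,  0.95832439]), 'attitude': array([-0.69617706,  0.71088035, -0.0686534 ,  0.07261778])}
wrist {'fov_y': 69.81012646054128, 'cx': 323.2291985344996, 'cy': 241.57936422236128, 'T_tool_cam': array([[ 1.09764780e-03, -9.65314514e-01, -2.61087501e-01,
         6.50873203e-02],
       [ 9.99999215e-01,  1.21720953e-03, -2.96234352e-04,
         1.59829017e-03],
       [ 6.03757514e-04, -2.61086971e-01,  9.65315093e-01,
        -1.43581931e-01],
       [ 0.00000000e+00,  0.00000000e+00,  0.00000000e+00,
         1.00000000e+00]])}
```

View pics/top0.png

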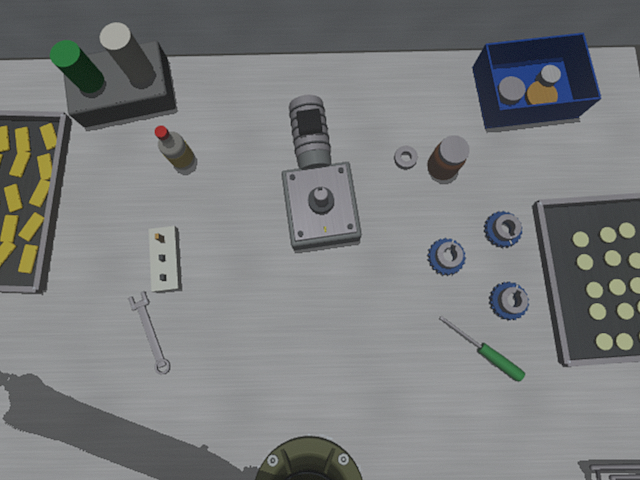

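View pics/side0.png

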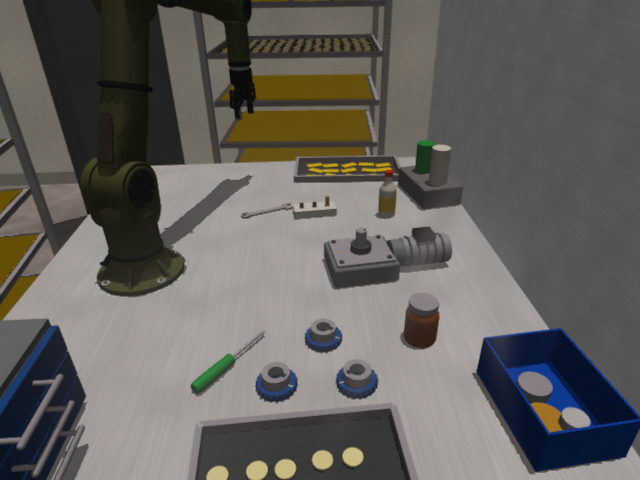

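View pics/wrist0.png

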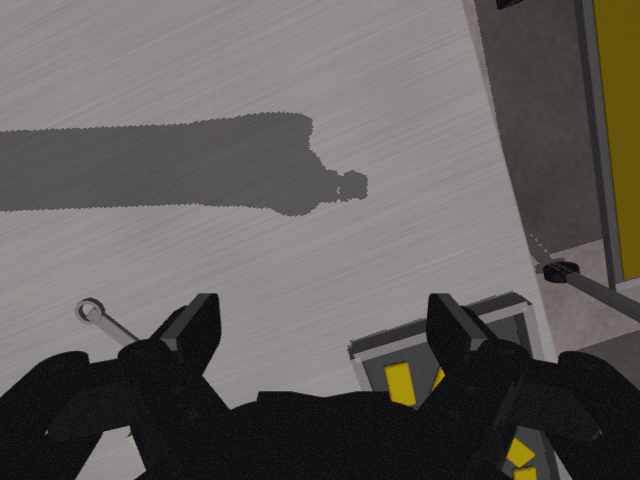

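The top view shows the drive at (320,205), the rack at (163,258) with the brass key at (160,238), and hubs at (446,256), (503,229) and (509,300). The leftmost hub is the one at (446,256). Next I'll measure positions.

```bash
cat > h.py <<'E'
import numpy as np, cv2
from scipy.spatial.transform import Rotation as R
from workcell import arm
def campose(n,st=None):
    i=arm.camera_info(n); f=240/np.tan(np.radians(i['fov_y'])/2)
    if n=='wrist':
        st=st or arm.get_state()
        T=np.eye(4);T[:3,:3]=R.from_quat(st['orientation']).as_matrix();T[:3,3]=st['tcp_pos']
        T=T@i['T_tool_cam']
    else:
        T=np.eye(4);T[:3,:3]=R.from_quat(i['attitude']).as_matrix();T[:3,3]=i['eye']
    return T,f,i['cx'],i['cy']
def cloud(d,cp):
    T,f,cx,cy=cp
    v,u=np.mgrid[0:480,0:640]
    P=np.stack([(u-cx)/f*d,(v-cy)/f*d,d],-1)
    W=P@T[:3,:3].T+T[:3,3]
    W[d<=0]=np.nan
    return W
def ray(u,v,z,cp):
    T,f,cx,cy=cp
    r=T[:3,:3]@np.array([(u-cx)/f,(v-cy)/f,1]); s=(z-T[2,3])/r[2]
    return T[:3,3]+s*r
def proj(p,cp):
    T,f,cx,cy=cp
    q=T[:3,:3].T@(np.asarray(p)-T[:3,3]); return np.array([cx+f*q[0]/q[2],cy+f*q[1]/q[2]])
def snap(n,name):
    st=arm.get_state(); p,d=arm.capture(n)
    cv2.imwrite(f"pics/{name}.png",p[:,:,::-1]); np.save(f"pics/{name}.npy",d)
    cp=campose(n,st); np.save(f"pics/{name}_T.npy",cp[0]); return p,d,cp
def fitcircle(xy):
    A=np.c_[2*xy,np.ones(len(xy))];b=(xy**2).sum(1)
    s=np.linalg.lstsq(A,b,rcond=None)[0]; return s[:2],np.sqrt(s[2]+s[0]**2+s[1]**2)
def show(st):
    print('t',round(st['time'],2),'tcp',st['tcp_pos'].round(4),'rv',R.from_quat(st['orientation']).as_matrix().round(3).tolist(),'F',st['force'].round(1),'op',round(st['opening'],4))
E
python3 - <<'E'
from h import *
for n in ['top','side']:
    d=np.load(f'pics/{n}0.npy'); cp=campose(n); W=cloud(d,cp)
    pts=dict(top=dict(hubA=(446,256),hubB=(503,229),hubC=(509,300),rack=(163,258),shaft=(320,193)),side=dict(hubA=(323,328),hubB=(357,372),hubC=(275,375),rack=(315,208),shaft=(361,235)))[n]
    for k,(u,v) in pts.items(): print(n,k,W[v,u].round(3))
    # bench
    print('bench',np.nanmedian(W[380,200:260,2] if n=='top' else W[300,210:260,2]))
    # shaft top
    P=W.reshape(-1,3)
    c=ray(320,190,.12,campose('top'))[:2]
    for lo,hi in ((.113,.127),(.074,.086)):
        m=(np.hypot(*(P[:,:2]-c).T)<.04)&(P[:,2]>lo)&(P[:,2]<hi)
        q=P[m]; print(n,lo,m.sum(),np.median(q,0).round(4),q.min(0).round(4),q.max(0).round(4))
# enlarge
im=cv2.imread('pics/top0.png')
a=cv2.resize(im[180:300,130:200],None,fx=5,fy=5,interpolation=cv2.INTER_CUBIC)
b=cv2.resize(im[155:255,270:370],None,fx=6,fy=6,interpolation=cv2.INTER_CUBIC)[:600,:]
cv2.imwrite('pics/z1.png',a);cv2.imwrite('pics/z2.png',b)
E
```

```text
top hubA [ 0.473 -0.307 -0.   ]
top hubB [ 0.53  -0.436  0.001]
top hubC [ 0.375 -0.435 -0.003]
top rack [0.476 0.301 0.034]
top shaft [ 0.584 -0.034  0.122]
bench 0.00032319626659921274
top 0.113 144 [ 0.5831 -0.0344  0.1195] [ 0.5709 -0.0464  0.1137] [ 0.5979 -0.0205  0.1232]
top 0.074 336 [ 0.5781 -0.0338  0.0798] [ 0.5591 -0.0609  0.0746] [ 0.6126 -0.0074  0.0856]
side hubA [ 0.47  -0.292  0.023]
side hubB [ 0.53  -0.418  0.016]
side hubC [ 0.37  -0.414  0.015]
side rack [0.476 0.288 0.028]
side shaft [ 0.581 -0.046  0.111]
bench 0.00047602270300461935
side 0.113 66 [ 0.5811 -0.0421  0.1192] [ 0.5692 -0.0515  0.1132] [ 0.5945 -0.0227  0.1227]
side 0.074 158 [ 0.5805 -0.0476  0.0797] [ 0.5571 -0.0641  0.074 ] [ 0.6093 -0.014   0.086 ]
```

View pics/z1.png

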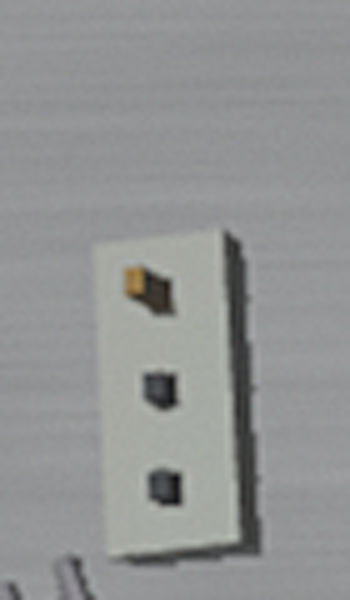

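View pics/z2.png

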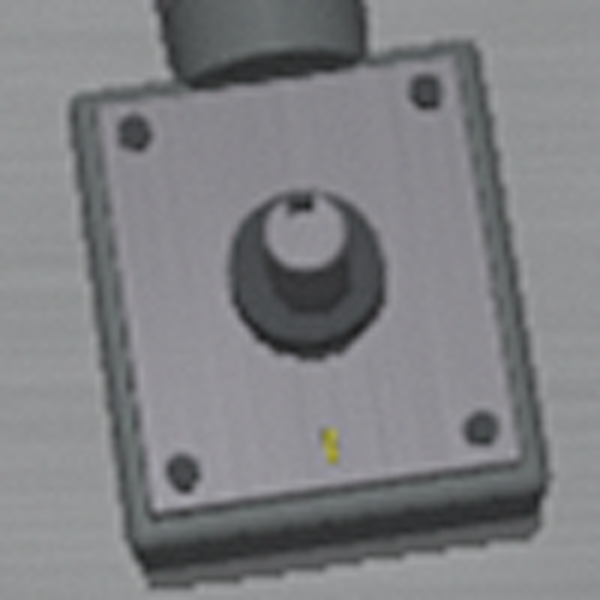

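```bash
python3 - <<'E'
from h import *
cp=campose('top')
f=lambda x,y,o,s:(o[0]+x/s,o[1]+y/s)
o=(130,180)
C=[ray(*f(x,y,o,5),.026,cp)[:2] for x,y in [(95,243),(222,230),(242,545),(107,558)]]
for c in C: print(c.round(4))
C=np.array(C); print('cent',C.mean(0)); dx=(C[0]+C[1]-C[2]-C[3])/2; print('rack len',np.linalg.norm(dx),'yaw',np.arctan2(dx[1],dx[0]), 'w',np.linalg.norm((C[0]+C[3]-C[1]-C[2])/2))
print('brass',ray(*f(134,280,o,5),.058,cp), 'sideways', ray(*f(160,390,o,5),.042,cp),ray(*f(163,488,o,5),.042,cp))
print('shaft',ray(*f(306,232,(270,155),6),.12,cp))
D=np.array([ray(*f(x,y,(270,155),6),.062,cp)[:2] for x,y in [(133,133),(427,93),(481,428),(183,471)]]); dx=(D[0]+D[1]-D[2]-D[3])/2
print('drive bolts',D.mean(0),np.arctan2(dx[1],dx[0]))
E
```

```text
[0.5423 0.3369]
[0.5469 0.2821]
[0.4106 0.2676]
[0.4063 0.3242]
cent [0.47655323 0.30268881]
rack len 0.13681437795312348 yaw 0.09968715616755555 w 0.05589542565137421
brass [0.51870238 0.30701551 0.058     ] sideways [0.47474078 0.29964887 0.042     ] [0.43347721 0.29632063 0.042     ]
shaft [ 0.58359386 -0.03634296  0.12      ]
drive bolts [ 0.58438716 -0.03611412] 0.12683169882282516
```

Request:
{"name": "step_arm", "arguments": {"increments": [{"x":3.9,"y":-4.2,"wz":0.1},{"x":3.9,"y":-4.2,"wz":0.1},{"x":3.9,"y":-4.2,"wz":0.1},{"x":3.9,"y":-4.2,"wz":0.1},{"x":3.9,"y":-4.2,"wz":0.1},{"x":3.9,"y":-4.2},{"x":3.0,"y":-3.5},{}]}}

```text
validation failed for argument at $.in...
```

```bash
python3 - <<'E'
from h import *
show(arm.get_state()); snap('wrist','w1')
E
```

```text
t 0.15 tcp [0.2469 0.6008 0.2305] rv [[-0.925, 0.38, -0.0], [0.38, 0.925, -0.001], [-0.0, -0.001, -1.0]] F [0.5 0.1 0.4] op 0.0858
```

View pics/w1.png

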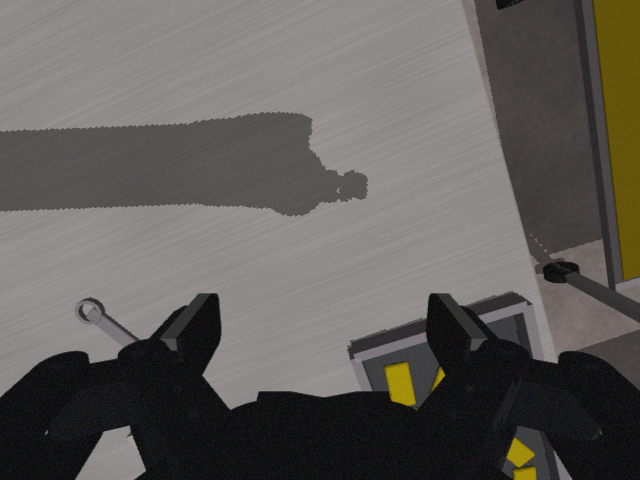

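Request:
{"name": "step_arm", "arguments": {"increments": [{"x":3.9,"y":-4.2,"z":0,"wx":0,"wy":0,"wz":0.1,"gripper":100},{"x":3.9,"y":-4.2,"z":0,"wx":0,"wy":0,"wz":0.1,"gripper":100},{"x":3.9,"y":-4.2,"z":0,"wx":0,"wy":0,"wz":0.1,"gripper":100},{"x":3.9,"y":-4.2,"z":0,"wx":0,"wy":0,"wz":0.1,"gripper":100},{"x":3.9,"y":-4.2,"z":0,"wx":0,"wy":0,"wz":0.1,"gripper":100},{"x":3.9,"y":-4.2,"z":0,"wx":0,"wy":0,"wz":0,"gripper":100},{"x":3.0,"y":-3.5,"z":0,"wx":0,"wy":0,"wz":0,"gripper":100},{"x":0,"y":0,"z":0,"wx":0,"wy":0,"wz":0,"gripper":100}]}}

```text
time: 1.2
tcp_pos: [0.515, 0.3023, 0.2286]
orientation: [-0.065, 0.998, -0.002, -0.001]
force: [-0.3, 0.1, 0.0]
opening: 0.0854
```

```bash
python3 - <<'E'
from h import *
show(arm.get_state()); snap('wrist','w2')
E
```

```text
t 1.2 tcp [0.515  0.3023 0.2286] rv [[-0.992, -0.129, -0.001], [-0.129, 0.992, -0.004], [0.002, -0.004, -1.0]] F [-0.3  0.1  0. ] op 0.0854
```

View pics/w2.png

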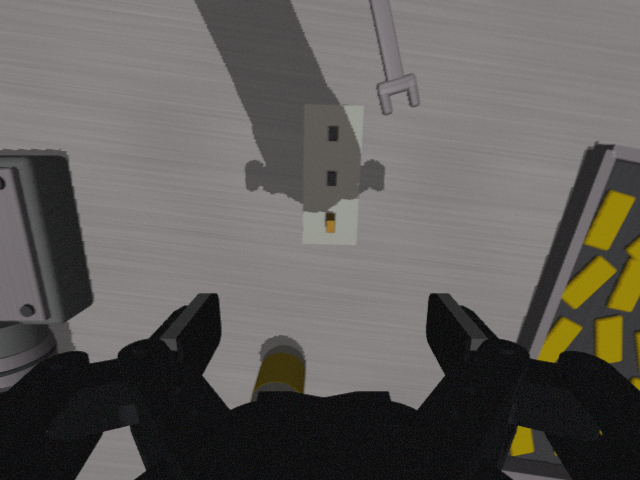

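```bash
python3 - <<'E'
from h import *
im=cv2.imread('pics/w2.png'); cp=campose('wrist'); 
hsv=cv2.cvtColor(im,cv2.COLOR_BGR2HSV)
m=((hsv[...,0]>8)&(hsv[...,0]<28)&(hsv[...,1]>110)&(hsv[...,2]>60)).astype(np.uint8)
sub=m[195:245,300:360]; v,u=np.nonzero(sub); u=u+300; v=v+195
print(u.min(),u.max(),v.min(),v.max())
z=im[195:245,300:360]
cv2.imwrite('pics/z3.png',cv2.resize(z,None,fx=10,fy=10,interpolation=cv2.INTER_CUBIC))
print(ray(u.mean(),v.mean(),.055,cp))
C=np.array([ray(a,b,.026,cp)[:2] for a,b in [(303,104),(364,106),(357,245),(303,244)]]); dx=(C[3]+C[2]-C[0]-C[1])/2
print(C.mean(0),np.linalg.norm(dx),np.arctan2(dx[1],dx[0]))
E
```

```text
326 334 220 232
[0.51715558 0.31235618 0.055     ]
[0.47588666 0.30862336] 0.13636540723251783 0.11541345732252124
```

View pics/z3.png

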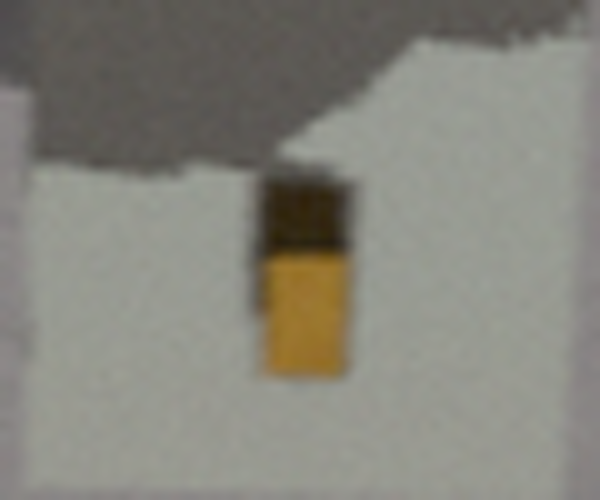

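Request:
{"name": "step_arm", "arguments": {"increments": [{"x":0.1,"y":0.4,"z":-5,"wx":0,"wy":0,"wz":-0.01,"gripper":100},{"x":0.1,"y":0.4,"z":-4.8,"wx":0,"wy":0,"wz":0,"gripper":100},{"x":0,"y":0,"z":0,"wx":0,"wy":0,"wz":0,"gripper":100}]}}

```text
time: 1.62
tcp_pos: [0.5122, 0.3183, 0.1294]
orientation: [-0.065, 0.998, 0.001, -0.001]
force: [0.2, -0.4, 0.1]
opening: 0.0853
```

```bash
python3 - <<'E'
from h import *
show(arm.get_state()); p,d,cp=snap('wrist','w3')
im=cv2.imread('pics/w3.png')
cv2.imwrite('pics/z4.png',cv2.resize(im[120:320,240:440],None,fx=3,fy=3,interpolation=cv2.INTER_CUBIC))
E
```

```text
t 1.62 tcp [0.5122 0.3183 0.1294] rv [[-0.992, -0.129, -0.002], [-0.129, 0.992, 0.001], [0.002, 0.002, -1.0]] F [ 0.2 -0.4  0.1] op 0.0853
```

View pics/z4.png

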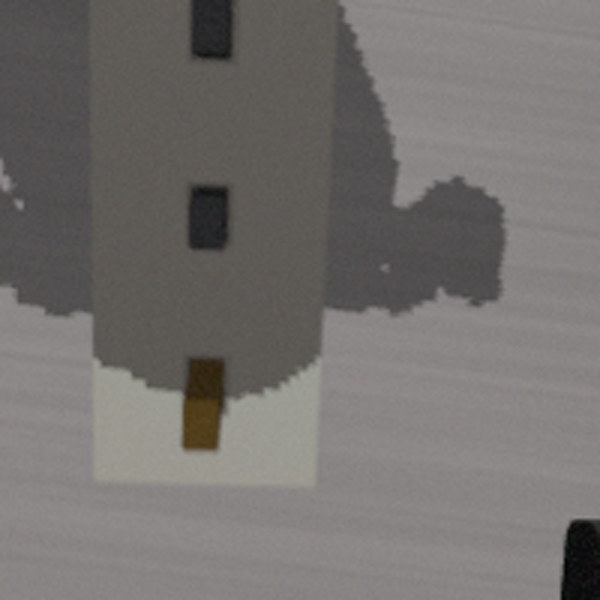

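```bash
python3 - <<'E'
from h import *
cp=campose('wrist')
g=lambda x,y:(240+x/3-.33,120+y/3-.33)
K=np.array([ray(*g(x,y),.058,cp)[:2] for x,y in [(185,399),(222,399),(218,450),(182,449)]]); 
print('key',K.mean(0),'len',np.linalg.norm((K[2]+K[3]-K[0]-K[1])/2),'wid',np.linalg.norm(K[0]-K[1]),np.linalg.norm(K[2]-K[3]))
def yaw(a,b): d=b-a; return np.arctan2(d[1],d[0])
print(yaw(K[0],K[3]),yaw(K[1],K[2]), yaw(K[1],K[0])-np.pi/2,yaw(K[2],K[3])-np.pi/2)
Q=np.array([ray(*g(x,y),.026,cp)[:2] for x,y in [(90,0),(95,482),(316,487),(330,200)]]);print(Q, yaw(Q[0],Q[1]),yaw(Q[3],Q[2]),yaw(Q[2],Q[1])-np.pi/2)
R_=R.from_quat(arm.get_state()['orientation']).as_matrix()
t=arm.get_state()['tcp_pos'];print('key in tool',R_.T@(np.r_[K.mean(0),.058]-t))
W=cloud(np.load('pics/w3.npy'),cp)
for x,y in [(200,425),(205,430),(250,450),(120,450)]:
  u,v=g(x,y); print(W[int(round(v)),int(round(u))])
show(arm.get_state())
E
```

```text
key [0.52300391 0.31068393] len 0.011831022934822414 wid 0.008154393460612088 0.008042476868837016
0.05664593072677295 0.04846877897890525 -3.0118487286008775 -3.0414418190365278
[[0.43571191 0.27322799]
 [0.5529202  0.28507395]
 [0.54691235 0.34192918]
 [0.47346087 0.33443744]] 0.10072551858805777 0.1016443002249875 -3.036314135420564
key in tool [-0.00790302 -0.00992012  0.07409879]
[0.52164217 0.31009119 0.06197643]
[0.52295337 0.31155086 0.06164969]
[0.53824887 0.323545   0.02897696]
[0.54189514 0.29127371 0.03050585]
t 1.68 tcp [0.5138 0.3192 0.1321] rv [[-0.992, -0.129, 0.001], [-0.129, 0.992, 0.004], [-0.002, 0.004, -1.0]] F [ 0.6  0.4 -0.1] op 0.0855
```

```bash
python3 - <<'E'
from h import *
for i in range(5):
    s=arm.get_state(); print(s['time'],s['tcp_pos'],R.from_quat(s['orientation']).as_euler('zyx').round(4),s['joint_positions'].round(4),s['force'].round(2)); arm.capture('side')
E
```

```text
1.675 [0.51378815 0.31921231 0.1321204 ] [ 3.0121e+00  1.3000e-03 -3.1377e+00] [-0.6792  0.2878  0.0957  1.6982 -0.0324  1.1538  1.126 ] [ 0.57  0.35 -0.1 ]
1.725 [0.51534345 0.31946986 0.13414113] [ 3.0128  0.0047 -3.1359] [-0.6788  0.2863  0.0964  1.6959 -0.0321  1.1539  1.126 ] [0.54 0.17 0.48]
1.775 [0.51639077 0.31938943 0.13529635] [ 3.0136  0.0068 -3.1348] [-0.6785  0.2853  0.097   1.6947 -0.032   1.1536  1.1261] [-0.12 -1.06  1.53]
1.825 [0.5169554  0.31916987 0.13582833] [ 3.0143  0.0078 -3.1343] [-0.6781  0.2847  0.0975  1.6943 -0.0319  1.1535  1.1261] [-0.58 -0.52  0.49]
1.875 [0.51714732 0.31892218 0.13585026] [ 3.0147  0.0081 -3.1342] [-0.6779  0.2846  0.0977  1.6945 -0.0318  1.1532  1.1262] [-0.89 -0.28  0.41]
```

```bash
python3 - <<'E'
from h import *
for i in range(3): arm.capture('side') if 0 else None
T=np.load('pics/w3_T.npy'); c=campose('wrist'); cp=(T,)+c[1:]
g=lambda x,y:(240+x/3-.33,120+y/3-.33)
K=np.array([ray(*g(x,y),.058,cp)[:2] for x,y in [(185,399),(222,399),(218,450),(182,449)]]); 
print('key',K.mean(0))
p,d,cp=snap('wrist','w4'); im=cv2.imread('pics/w4.png')
show(arm.get_state())
cv2.imwrite('pics/z5.png',cv2.resize(im[160:320,220:420],None,fx=4,fy=4,interpolation=cv2.INTER_CUBIC)[:600])
E
```

```text
key [0.52025062 0.30962116]
t 1.98 tcp [0.517  0.3184 0.1353] rv [[-0.992, -0.126, 0.007], [-0.126, 0.992, 0.007], [-0.008, 0.006, -1.0]] F [ 0.4 -0.1 -0.4] op 0.0856
```

View pics/z5.png

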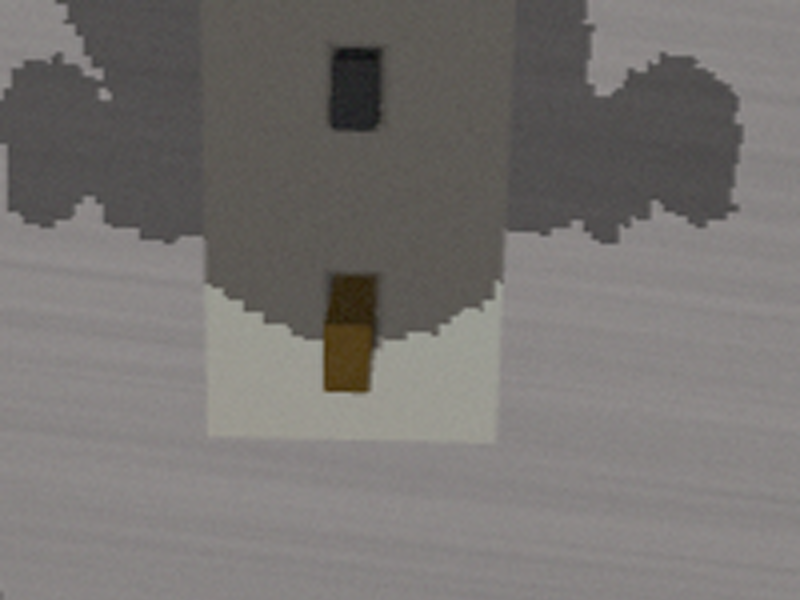

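```bash
python3 - <<'E'
from h import *
T=np.load('pics/w4_T.npy'); c=campose('wrist'); cp=(T,)+c[1:]
g=lambda x,y:(220+x/4-.375,160+y/4-.375)
K=np.array([ray(*g(x,y),.058,cp)[:2] for x,y in [(326,323),(374,322),(370,391),(324,391)]]); 
def yaw(a,b): d=b-a; return np.arctan2(d[1],d[0])
print('key',K.mean(0),yaw(K[0],K[3]),yaw(K[1],K[2]))
Q=np.array([ray(*g(x,y),.026,cp)[:2] for x,y in [(203,0),(207,438),(496,443),(516,0)]]);print(Q, yaw(Q[0],Q[1]),yaw(Q[3],Q[2]),yaw(Q[1],Q[2])-np.pi/2)
print('x dir end-> centre est', (Q[1]+Q[2])/2-np.array([np.cos(.1),np.sin(.1)])*.026)
E
```

```text
key [0.51940825 0.3092308 ] 0.08209189294558263 0.0639811111521624
[[0.46628608 0.27563416]
 [0.54903391 0.2835827 ]
 [0.54299291 0.33962028]
 [0.45917458 0.33111038]] 0.09576357729032772 0.10118113316340549 0.10738787240224168
x dir end-> centre est [0.5201433  0.30900582]
```

Request:
{"name": "step_arm", "arguments": {"increments": [{"x":0.25,"y":-0.95,"z":-2,"wx":-0.007,"wy":0.007,"wz":-0.026,"gripper":100},{"x":0,"y":0,"z":-2.5,"wx":0,"wy":0,"wz":0,"gripper":100},{"x":0,"y":0,"z":0,"wx":0,"wy":0,"wz":0,"gripper":100},{"x":0,"y":0,"z":0,"wx":0,"wy":0,"wz":0,"gripper":100},{"x":0,"y":0,"z":0,"wx":0,"wy":0,"wz":0,"gripper":100}]}}

```text
time: 2.6
tcp_pos: [0.5214, 0.3063, 0.0897]
orientation: [-0.047, 0.999, -0.0, 0.001]
force: [0.7, 0.3, 0.1]
opening: 0.0858
```

```bash
python3 - <<'E'
from h import *
show(arm.get_state()); p,d,cp=snap('wrist','w5'); show(arm.get_state())
print(proj([.5195,.309,.058],cp))
E
```

```text
t 2.6 tcp [0.5214 0.3063 0.0897] rv [[-0.996, -0.094, 0.002], [-0.094, 0.996, -0.001], [-0.002, -0.001, -1.0]] F [0.7 0.3 0.1] op 0.0858
t 2.65 tcp [0.5216 0.3064 0.0899] rv [[-0.996, -0.094, 0.003], [-0.094, 0.996, -0.0], [-0.003, -0.001, -1.0]] F [ 0.1  0.3 -0.2] op 0.0854
[326.72148245 269.11951235]
```

View pics/w5.png

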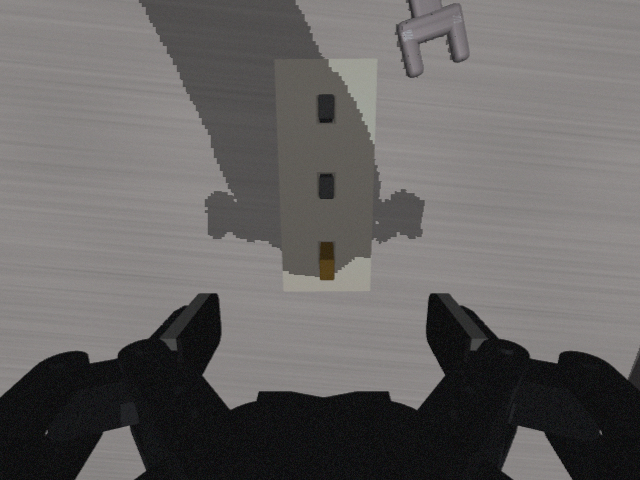

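Request:
{"name": "step_arm", "arguments": {"increments": [{"x":-0.15,"y":0.26,"z":-1.9,"wx":0,"wy":0.003,"wz":0.006,"gripper":100},{"x":0,"y":0,"z":-1.5,"wx":0,"wy":0,"wz":0,"gripper":60},{"x":0,"y":0,"z":0,"wx":0,"wy":0,"wz":0,"gripper":40},{"x":0,"y":0,"z":0,"wx":0,"wy":0,"wz":0,"gripper":25},{"x":0,"y":0,"z":0,"wx":0,"wy":0,"wz":0,"gripper":25}]}}

```text
time: 3.28
tcp_pos: [0.5198, 0.3095, 0.0536]
orientation: [-0.051, 0.999, -0.0, -0.0]
force: [0.2, 0.4, -0.1]
opening: 0.0216
```

```bash
python3 - <<'E'
from h import *
show(arm.get_state()); p,d,cp=snap('wrist','w6'); show(arm.get_state())
E
```

```text
t 3.27 tcp [0.5198 0.3095 0.0536] rv [[-0.995, -0.101, -0.0], [-0.101, 0.995, -0.0], [0.0, -0.0, -1.0]] F [ 0.2  0.4 -0.1] op 0.0216
t 3.33 tcp [0.5199 0.3096 0.0538] rv [[-0.995, -0.101, 0.0], [-0.101, 0.995, 0.0], [-0.0, 0.0, -1.0]] F [ 1.  -0.1 -0.6] op 0.0213
```

View pics/w6.png

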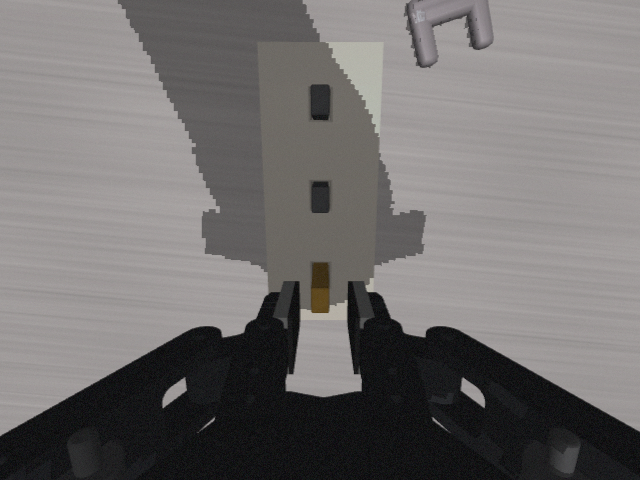

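```bash
python3 - <<'E'
from h import *
i=arm.camera_info('wrist');f=240/np.tan(np.radians(i['fov_y'])/2);Ti=np.linalg.inv(i['T_tool_cam'])
for z in (0,-.004,-.02,-.04):
  for x in (.011,0,-.011):
    q=Ti@[x,0,z,1]; print(z,x,(i['cx']+f*q[0]/q[2]).round(1),(i['cy']+f*q[1]/q[2]).round(1),q[2].round(3))
im=cv2.imread('pics/w6.png')
cv2.imwrite('pics/z6.png',cv2.resize(cv2.convertScaleAbs(im[250:400,240:410],alpha=2,beta=20),None,fx=4,fy=4,interpolation=cv2.INTER_CUBIC)[:600])
E
```

```text
0 0.011 320.9 273.4 0.153
0 0 320.9 296.4 0.155
0 -0.011 321.0 318.4 0.158
-0.004 0.011 320.9 276.7 0.149
-0.004 0 320.9 300.1 0.152
-0.004 -0.011 320.9 322.7 0.154
-0.02 0.011 320.5 291.5 0.133
-0.02 0 320.6 317.3 0.136
-0.02 -0.011 320.6 342.0 0.139
-0.04 0.011 320.0 315.7 0.114
-0.04 0 320.1 345.2 0.117
-0.04 -0.011 320.1 373.2 0.12
```

View pics/z6.png

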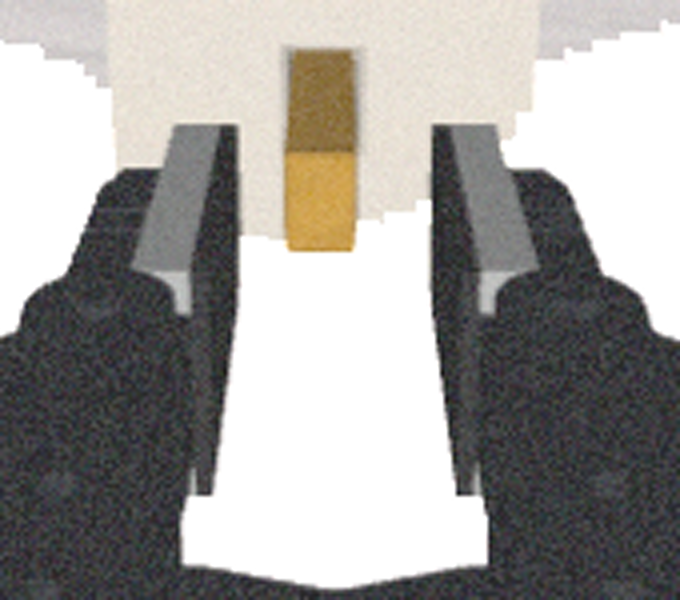

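Request:
{"name": "step_arm", "arguments": {"increments": [{"x":0,"y":-0.16,"z":0,"wx":0,"wy":0,"wz":0,"gripper":25},{"x":0,"y":0,"z":-0.5,"wx":0,"wy":0,"wz":0,"gripper":25},{"x":0,"y":0,"z":0,"wx":0,"wy":0,"wz":0,"gripper":25},{"x":0,"y":0,"z":0,"wx":0,"wy":0,"wz":0,"gripper":0},{"x":0,"y":0,"z":0,"wx":0,"wy":0,"wz":0,"gripper":0},{"x":0,"y":0,"z":0,"wx":0,"wy":0,"wz":0,"gripper":0}]}}

```text
time: 4.08
tcp_pos: [0.5206, 0.3082, 0.0495]
orientation: [-0.05, 0.999, 0.001, 0.001]
force: [-0.8, 0.2, -0.7]
opening: 0.0054
```

```bash
python3 - <<'E'
from h import *
show(arm.get_state()); p,d,cp=snap('wrist','w7'); show(arm.get_state())
im=cv2.imread('pics/w7.png')
cv2.imwrite('pics/z7.png',cv2.resize(cv2.convertScaleAbs(im[250:400,240:410],alpha=2,beta=20),None,fx=4,fy=4,interpolation=cv2.INTER_CUBIC)[:600])
E
```

```text
t 4.08 tcp [0.5206 0.3082 0.0495] rv [[-0.995, -0.101, 0.002], [-0.101, 0.995, 0.001], [-0.002, 0.001, -1.0]] F [-0.8  0.2 -0.7] op 0.0054
t 4.12 tcp [0.5206 0.3082 0.0496] rv [[-0.995, -0.101, 0.002], [-0.101, 0.995, 0.001], [-0.002, 0.001, -1.0]] F [0.7 0.5 0.3] op 0.0054
```

View pics/z7.png

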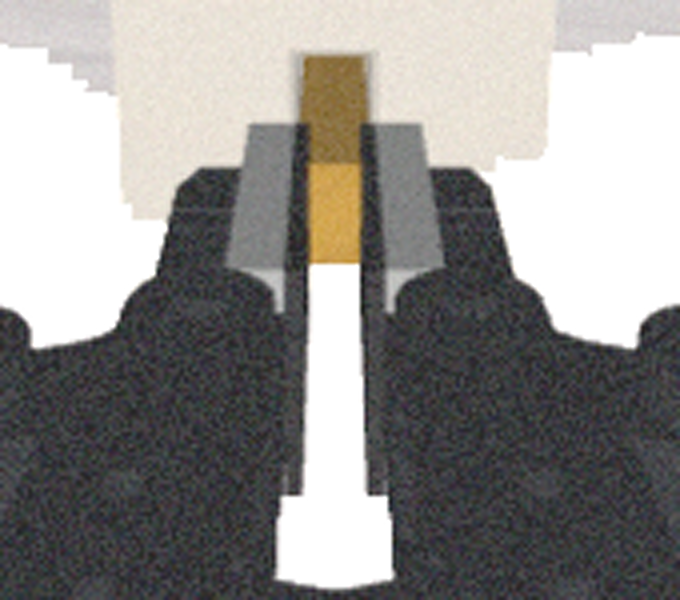

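Request:
{"name": "step_arm", "arguments": {"increments": [{"x":0,"y":0,"z":1.5,"wx":0,"wy":0,"wz":0,"gripper":0},{"x":0,"y":0,"z":2,"wx":0,"wy":0,"wz":0,"gripper":0},{"x":0,"y":0,"z":4,"wx":0,"wy":0,"wz":0,"gripper":0},{"x":0,"y":0,"z":5,"wx":0,"wy":0,"wz":0,"gripper":0},{"x":1,"y":-1,"z":3.5,"wx":0,"wy":0,"wz":0,"gripper":0},{"x":1.5,"y":-4,"z":0,"wx":0,"wy":0,"wz":0,"gripper":0},{"x":1.5,"y":-5,"z":0,"wx":0,"wy":0,"wz":0,"gripper":0},{"x":1.5,"y":-5,"z":0,"wx":0,"wy":0,"wz":0.03,"gripper":0},{"x":1.5,"y":-5,"z":0,"wx":0,"wy":0,"wz":0.03,"gripper":0},{"x":1,"y":-5,"z":0,"wx":0,"wy":0,"wz":0,"gripper":0},{"x":0.5,"y":-4.5,"z":0,"wx":0,"wy":0,"wz":0,"gripper":0},{"x":0.3,"y":-3,"z":0,"wx":0,"wy":0,"wz":0,"gripper":0},{"x":0,"y":-1,"z":0,"wx":0,"wy":0,"wz":0,"gripper":0},{"x":0,"y":0,"z":0,"wx":0,"wy":0,"wz":0,"gripper":0},{"x":0,"y":0,"z":0,"wx":0,"wy":0,"wz":0,"gripper":0},{"x":0,"y":0,"z":0,"wx":0,"wy":0,"wz":0,"gripper":0}]}}

```text
time: 6.12
tcp_pos: [0.6082, -0.0311, 0.2302]
orientation: [-0.086, 0.996, 0.004, 0.007]
force: [-0.1, 0.2, -0.1]
opening: 0.0055
```

```bash
python3 - <<'E'
from h import *
show(arm.get_state()); p,d,cp=snap('wrist','w8'); show(arm.get_state())
E
```

```text
t 6.12 tcp [ 0.6082 -0.0311  0.2302] rv [[-0.985, -0.172, 0.013], [-0.172, 0.985, 0.01], [-0.015, 0.007, -1.0]] F [-0.1  0.2 -0.1] op 0.0055
t 6.17 tcp [ 0.6082 -0.0309  0.2302] rv [[-0.985, -0.172, 0.013], [-0.172, 0.985, 0.01], [-0.015, 0.008, -1.0]] F [ 0.4  1.  -0.5] op 0.0058
```

View pics/w8.png

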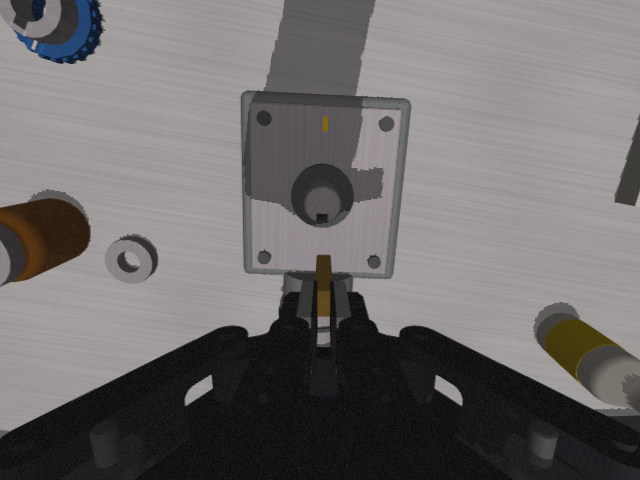

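```bash
python3 - <<'E'
from h import *
im=cv2.imread('pics/w8.png')
cv2.imwrite('pics/z8.png',cv2.resize(cv2.convertScaleAbs(im[160:320,280:370],alpha=1.6,beta=10),None,fx=7,fy=7,interpolation=cv2.INTER_CUBIC)[:600])
E
```

View pics/z8.png

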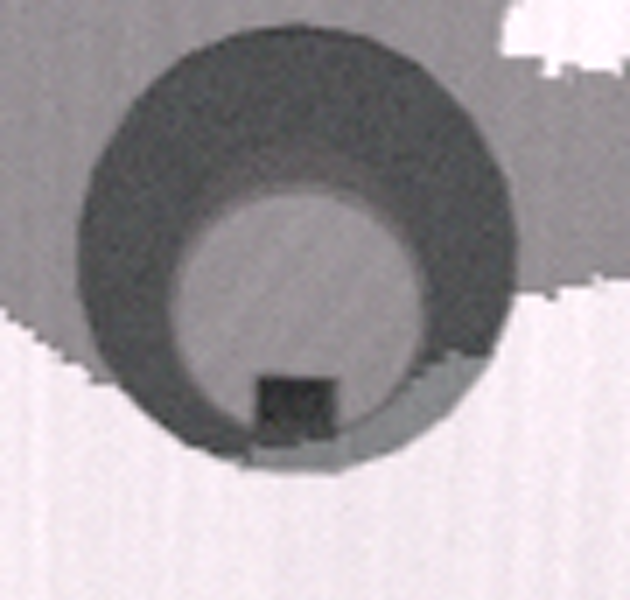

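```bash
python3 - <<'E'
from h import *
T=np.load('pics/w8_T.npy'); c=campose('wrist'); cp=(T,)+c[1:]
g=lambda x,y:(280+x/7-.43,160+y/7-.43)
c0=ray(*g(299,312),.12,cp)[:2]; 
# slot floor corners at r=7
a=ray(*g(258,377),.12,cp)[:2]; b=ray(*g(336,377),.12,cp)[:2]
print(c0,a,b,np.linalg.norm(a-b),np.linalg.norm((a+b)/2-c0))
d=(a+b)/2-c0; e=a-b; print(np.arctan2(d[1],d[0]),np.arctan2(e[1],e[0])+np.pi/2, np.arctan2(e[1],e[0])-np.pi/2)
# collar circle  z=.08
L=[ray(*g(x,y),.08,cp)[:2] for x,y in [(79,250),(517,250),(298,25),(298,472),(143,90),(455,90),(455,405),(143,405)]]
print(fitcircle(np.array(L)))
S=[ray(*g(x,y),.1195,cp)[:2] for x,y in [(175,312),(423,312),(299,187),(211,222),(388,222)]]
print(fitcircle(np.array(S)))
E
```

```text
[ 0.58534224 -0.03417893] [ 0.59298486 -0.03728533] [ 0.59155717 -0.02908472] 0.008323961835697918 0.006999695026926924
0.14247430074934483 0.1723669697594561 -2.969225683830337
(array([ 0.58501722, -0.03412396]), np.float64(0.027001628299517976))
(array([ 0.58531894, -0.0341597 ]), np.float64(0.013178244998258154))
```

Request:
{"name": "step_arm", "arguments": {"increments": [{"x":-0.5,"y":0,"z":-2.5,"wx":-0.01,"wy":0.013,"wz":-0.005,"gripper":0},{"x":-0.5,"y":0,"z":-2.3,"wx":0,"wy":0,"wz":0,"gripper":0},{"x":0,"y":0,"z":0,"wx":0,"wy":0,"wz":0,"gripper":0},{"x":0,"y":0,"z":0,"wx":0,"wy":0,"wz":0,"gripper":0},{"x":0,"y":0,"z":0,"wx":0,"wy":0,"wz":0,"gripper":0}]}}

```text
time: 6.8
tcp_pos: [0.5965, -0.0279, 0.1772]
orientation: [-0.086, 0.996, -0.0, -0.002]
force: [1.3, -0.1, -1.0]
opening: 0.0055
```

```bash
python3 - <<'E'
from h import *
show(arm.get_state()); p,d,cp=snap('wrist','w9'); show(arm.get_state())
im=cv2.imread('pics/w9.png')
cv2.imwrite('pics/z9.png',cv2.resize(cv2.convertScaleAbs(im[180:330,250:400],alpha=1.6,beta=20),None,fx=4,fy=4,interpolation=cv2.INTER_CUBIC)[:600])
E
```

```text
t 6.8 tcp [ 0.5965 -0.0279  0.1772] rv [[-0.985, -0.17, -0.005], [-0.17, 0.985, -0.001], [0.005, -0.0, -1.0]] F [ 1.3 -0.1 -1. ] op 0.0055
t 6.85 tcp [ 0.5966 -0.0279  0.1774] rv [[-0.985, -0.17, -0.004], [-0.17, 0.985, -0.001], [0.004, -0.0, -1.0]] F [-0.2  0.1 -0.6] op 0.0049
```

View pics/z9.png

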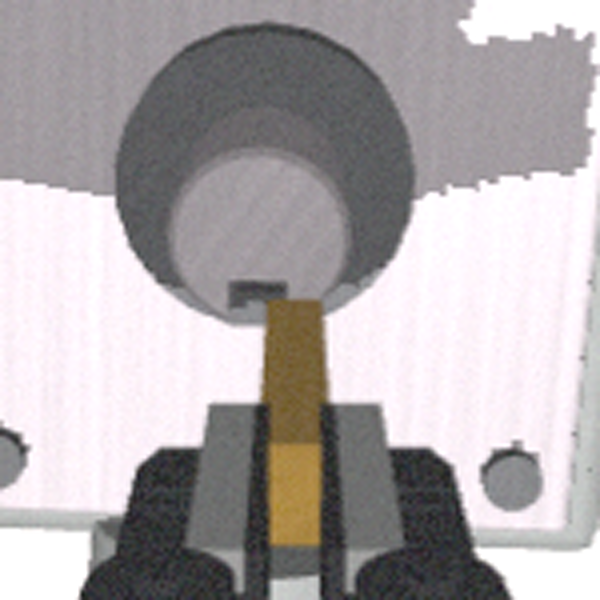

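```bash
python3 - <<'E'
from h import *
T=np.load('pics/w9_T.npy'); c=campose('wrist'); cp=(T,)+c[1:]
g=lambda x,y:(250+x/4-.375,180+y/4-.375)
a=ray(*g(229,281),.12,cp)[:2]; b=ray(*g(288,281),.12,cp)[:2]
e=a-b;print('slot floor',(a+b)/2,np.linalg.norm(e),np.arctan2(e[1],e[0])+np.pi/2)
S=[ray(*g(x,y),.1195,cp)[:2] for x,y in [(170,237),(352,237),(261,148),(197,170),(326,173)]]
c0,r=fitcircle(np.array(S));print(c0,r); d=(a+b)/2-c0;print('ang',np.arctan2(d[1],d[0]),np.linalg.norm(d))
for z in (.132,.134,.136):
  k=ray(*g(267,300),z,cp)[:2];l=ray(*g(322,300),z,cp)[:2];e=k-l
  print(z,'foot inner mid',(k+l)/2,np.linalg.norm(e),np.arctan2(e[1],e[0])+np.pi/2)
k=ray(*g(270,443),.1857,cp)[:2];l=ray(*g(322,443),.1857,cp)[:2];print('top inner',(k+l)/2,np.linalg.norm(k-l))
E
```

```text
slot floor [ 0.59218578 -0.03335062] 0.00898043089621236 0.17271932837134263
[ 0.58538198 -0.03415113] 0.013800256831787035
ang 0.11711812595061219 0.006850724906794168
0.132 foot inner mid [ 0.59060398 -0.02805262] 0.007900785501992256 0.1727344651599927
0.134 foot inner mid [ 0.59000113 -0.0281557 ] 0.007817241339531125 0.1727344651600049
0.136 foot inner mid [ 0.58939827 -0.02825877] 0.007733697177069983 0.17273446516000268
top inner [ 0.58996626 -0.02795084] 0.005501976275622324
```

Request:
{"name": "step_arm", "arguments": {"increments": [{"x":0.28,"y":-0.5,"z":0,"wx":0.001,"wy":-0.0045,"wz":-0.015,"gripper":0},{"x":0,"y":0,"z":-0.5,"wx":0,"wy":0,"wz":0,"gripper":0},{"x":0,"y":0,"z":0,"wx":0,"wy":0,"wz":0,"gripper":0},{"x":0,"y":0,"z":0,"wx":0,"wy":0,"wz":0,"gripper":0},{"x":0,"y":0,"z":0,"wx":0,"wy":0,"wz":0,"gripper":0}]}}

```text
time: 7.48
tcp_pos: [0.6005, -0.0338, 0.1733]
orientation: [-0.077, 0.997, -0.0, 0.001]
force: [-0.9, 0.5, -0.8]
opening: 0.0052
```

```bash
python3 - <<'E'
from h import *
show(arm.get_state()); p,d,cp=snap('wrist','w10'); show(arm.get_state())
im=cv2.imread('pics/w10.png')
cv2.imwrite('pics/z10.png',cv2.resize(cv2.convertScaleAbs(im[215:315,270:370],alpha=1.8,beta=30),None,fx=6,fy=6,interpolation=cv2.INTER_CUBIC)[:600])
E
```

```text
t 7.47 tcp [ 0.6005 -0.0338  0.1733] rv [[-0.988, -0.154, 0.003], [-0.154, 0.988, 0.0], [-0.003, -0.0, -1.0]] F [-0.9  0.5 -0.8] op 0.0052
t 7.53 tcp [ 0.6005 -0.0338  0.1734] rv [[-0.988, -0.154, 0.003], [-0.154, 0.988, 0.0], [-0.003, -0.0, -1.0]] F [-1.   1.4 -0.6] op 0.0055
```

View pics/z10.png

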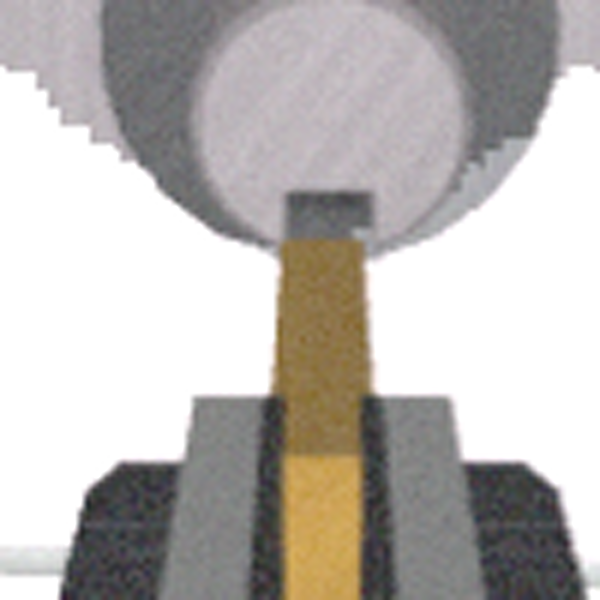

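```bash
python3 - <<'E'
from h import *
T=np.load('pics/w10_T.npy'); c=campose('wrist'); cp=(T,)+c[1:]
st=arm.get_state(); Rt=R.from_quat(st['orientation']).as_matrix()
g=lambda x,y:(270+x/6-.42,215+y/6-.42)
tl=lambda p,z: Rt.T@(np.r_[p,z]-st['tcp_pos'])
a=ray(*g(285.5,191),.12,cp)[:2]; b=ray(*g(374,191),.12,cp)[:2]
print('floor',(a+b)/2,np.linalg.norm(a-b))
S=[ray(*g(x,y),.1188,cp)[:2] for x,y in [(192,125),(468,125),(208,60),(455,60),(240,222),(420,222)]]
c0,r=fitcircle(np.array(S));print(c0,r);d=(a+b)/2-c0;print('ang',np.arctan2(d[1],d[0]),np.linalg.norm(d))
z=.1298
k=ray(*g(282,240),z,cp)[:2];l=ray(*g(364,240),z,cp)[:2]; print('foot',(k+l)/2,np.linalg.norm(k-l))
print('tool diff foot-floor',(tl((k+l)/2,0)-tl((a+b)/2,0))*1e3)
E
```

```text
floor [ 0.59225996 -0.03336963] 0.008778185755733447
[ 0.58563785 -0.03433553] 0.013663916107229843
ang 0.14483810391256152 0.006692183846430953
foot [ 0.59435203 -0.03371269] 0.0077789534726720256
tool diff foot-floor [-2.01436985 -0.66087221  0.00591254]
```

Request:
{"name": "step_arm", "arguments": {"increments": [{"x":-0.14,"y":0.05,"z":0,"wx":0,"wy":0.003,"wz":-0.006,"gripper":0},{"x":0,"y":0,"z":0,"wx":0,"wy":0,"wz":0,"gripper":0},{"x":0,"y":0,"z":-0.4,"wx":0,"wy":0,"wz":0,"gripper":0},{"x":0,"y":0,"z":0,"wx":0,"wy":0,"wz":0,"gripper":0},{"x":0,"y":0,"z":0,"wx":0,"wy":0,"wz":0,"gripper":0}]}}

```text
time: 8.15
tcp_pos: [0.599, -0.0331, 0.1691]
orientation: [-0.074, 0.997, 0.0, -0.0]
force: [-0.1, 0.2, -0.1]
opening: 0.0056
```

```bash
python3 - <<'E'
from h import *
show(arm.get_state()); p,d,cp=snap('wrist','w11'); show(arm.get_state())
im=cv2.imread('pics/w11.png')
cv2.imwrite('pics/z11.png',cv2.resize(cv2.convertScaleAbs(im[215:315,270:370],alpha=1.8,beta=30),None,fx=6,fy=6,interpolation=cv2.INTER_CUBIC)[:600])
E
```

```text
t 8.15 tcp [ 0.599  -0.0331  0.1691] rv [[-0.989, -0.148, -0.0], [-0.148, 0.989, 0.0], [0.0, 0.0, -1.0]] F [-0.1  0.2 -0.1] op 0.0056
t 8.2 tcp [ 0.5989 -0.0331  0.169 ] rv [[-0.989, -0.148, -0.001], [-0.148, 0.989, 0.0], [0.001, 0.0, -1.0]] F [ 0.5 -0.  -1.1] op 0.0055
```

View pics/z11.png

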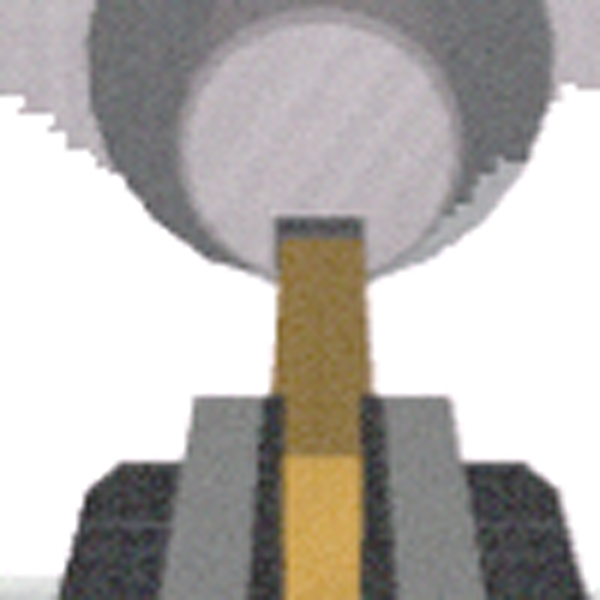

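Request:
{"name": "step_arm", "arguments": {"increments": [{"x":0,"y":-0.01,"z":-0.3,"wx":0,"wy":0,"wz":0,"gripper":0},{"x":0,"y":0,"z":-0.3,"wx":0,"wy":0,"wz":0,"gripper":0},{"x":0,"y":0,"z":-0.3,"wx":0,"wy":0,"wz":0,"gripper":0},{"x":0,"y":0,"z":0,"wx":0,"wy":0,"wz":0,"gripper":0},{"x":0,"y":0,"z":0,"wx":0,"wy":0,"wz":0,"gripper":0}]}}

```text
time: 8.82
tcp_pos: [0.5991, -0.0332, 0.1593]
orientation: [-0.074, 0.997, 0.0, -0.0]
force: [-0.2, -0.1, 0.4]
opening: 0.0054
```

```bash
python3 - <<'E'
from h import *
show(arm.get_state()); p,d,cp=snap('wrist','w12'); show(arm.get_state())
im=cv2.imread('pics/w12.png')
cv2.imwrite('pics/z12.png',cv2.resize(cv2.convertScaleAbs(im[215:315,270:370],alpha=1.8,beta=30),None,fx=6,fy=6,interpolation=cv2.INTER_CUBIC)[:600])
E
```

```text
t 8.82 tcp [ 0.5991 -0.0332  0.1593] rv [[-0.989, -0.148, -0.0], [-0.148, 0.989, 0.0], [0.0, 0.0, -1.0]] F [-0.2 -0.1  0.4] op 0.0054
t 8.88 tcp [ 0.5991 -0.0332  0.1594] rv [[-0.989, -0.148, -0.0], [-0.148, 0.989, 0.0], [0.0, 0.0, -1.0]] F [ 0.6  0.  -0.7] op 0.0051
```

View pics/z12.png

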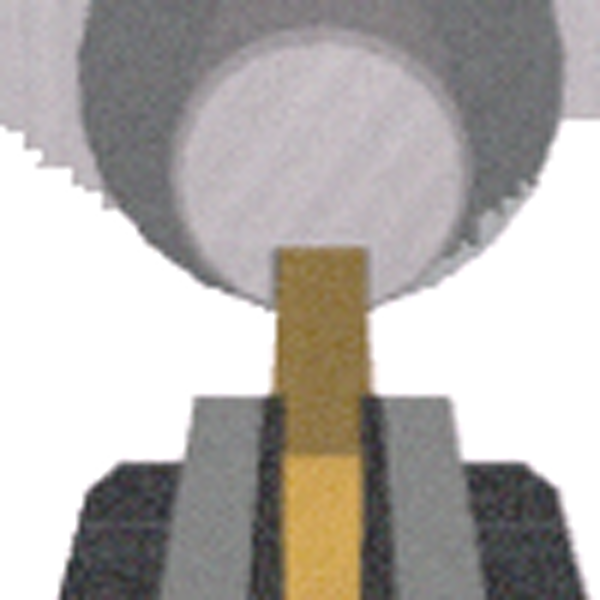

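Request:
{"name": "step_arm", "arguments": {"increments": [{"x":0,"y":0,"z":-0.4,"wx":0,"wy":0,"wz":0,"gripper":0},{"x":0,"y":0,"z":-0.4,"wx":0,"wy":0,"wz":0,"gripper":0},{"x":0,"y":0,"z":-0.4,"wx":0,"wy":0,"wz":0,"gripper":0},{"x":0,"y":0,"z":0,"wx":0,"wy":0,"wz":0,"gripper":0}]}}

```text
time: 9.38
tcp_pos: [0.5991, -0.0331, 0.1464]
orientation: [-0.074, 0.997, 0.0, -0.0]
force: [0.3, -0.1, -1.8]
opening: 0.0054
```

```bash
python3 - <<'E'
from h import *
show(arm.get_state())
E
```

```text
t 9.38 tcp [ 0.5991 -0.0331  0.1464] rv [[-0.989, -0.148, -0.0], [-0.148, 0.989, 0.0], [0.0, 0.0, -1.0]] F [ 0.3 -0.1 -1.8] op 0.0054
```

Request:
{"name": "step_arm", "arguments": {"increments": [{"x":0,"y":0,"z":-0.4,"wx":0,"wy":0,"wz":0,"gripper":0},{"x":0,"y":0,"z":-0.4,"wx":0,"wy":0,"wz":0,"gripper":0},{"x":0,"y":0,"z":-0.4,"wx":0,"wy":0,"wz":0,"gripper":0},{"x":0,"y":0,"z":-0.4,"wx":0,"wy":0,"wz":0,"gripper":0},{"x":0,"y":0,"z":0,"wx":0,"wy":0,"wz":0,"gripper":0},{"x":0,"y":0,"z":0,"wx":0,"wy":0,"wz":0,"gripper":0}]}}

```text
time: 10.12
tcp_pos: [0.5993, -0.0331, 0.1293]
orientation: [-0.074, 0.997, 0.0, 0.0]
force: [0.9, -0.6, 0.3]
opening: 0.0056
```

```bash
python3 - <<'E'
from h import *
show(arm.get_state()); p,d,cp=snap('wrist','w13'); show(arm.get_state())
im=cv2.imread('pics/w13.png')
cv2.imwrite('pics/z13.png',cv2.resize(cv2.convertScaleAbs(im[215:365,250:400],alpha=1.8,beta=30),None,fx=4,fy=4,interpolation=cv2.INTER_CUBIC)[:600])
snap('side','s13'); im=cv2.imread('pics/s13.png')
cv2.imwrite('pics/z13s.png',cv2.resize(im[170:290,310:430],None,fx=5,fy=5,interpolation=cv2.INTER_CUBIC)[:600])
E
```

```text
t 10.12 tcp [ 0.5993 -0.0331  0.1293] rv [[-0.989, -0.148, 0.0], [-0.148, 0.989, 0.0], [-0.0, 0.0, -1.0]] F [ 0.9 -0.6  0.3] op 0.0056
t 10.18 tcp [ 0.5993 -0.0331  0.1294] rv [[-0.989, -0.148, 0.0], [-0.148, 0.989, 0.0], [-0.0, 0.0, -1.0]] F [ 0.6  0.2 -0.6] op 0.0055
```

View pics/z13.png

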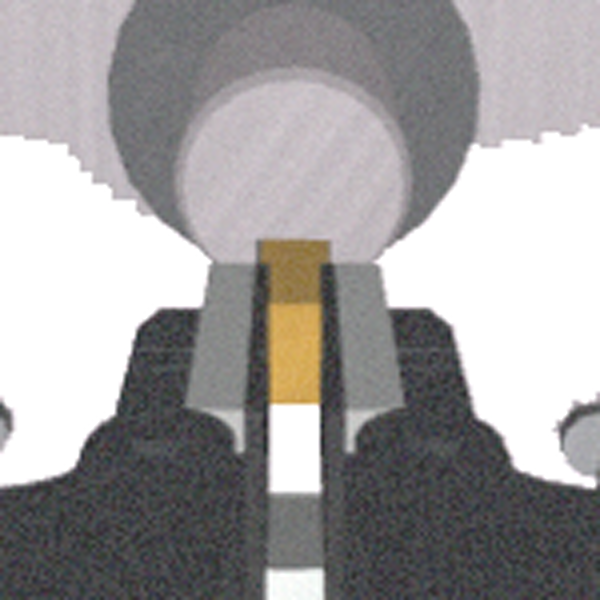

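View pics/z13s.png

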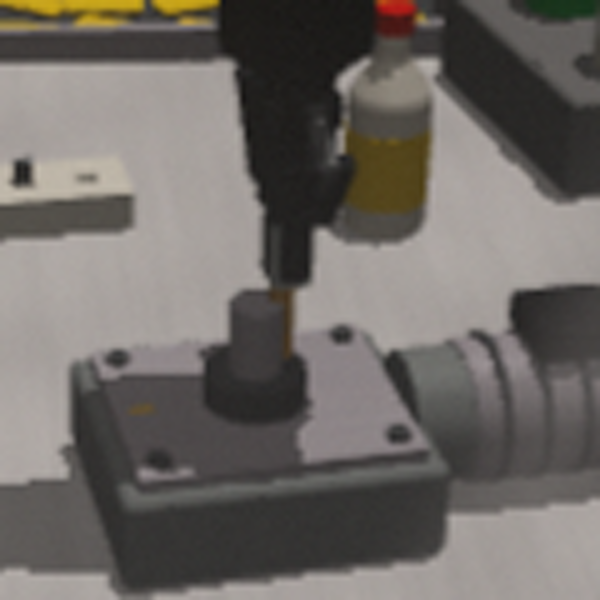

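Request:
{"name": "step_arm", "arguments": {"increments": [{"x":0,"y":0,"z":-0.3,"wx":0,"wy":0,"wz":0,"gripper":0},{"x":0,"y":0,"z":-0.3,"wx":0,"wy":0,"wz":0,"gripper":0},{"x":0,"y":0,"z":0,"wx":0,"wy":0,"wz":0,"gripper":0},{"x":0,"y":0,"z":0,"wx":0,"wy":0,"wz":0,"gripper":0}]}}

```text
time: 10.72
tcp_pos: [0.5993, -0.0331, 0.1231]
orientation: [-0.074, 0.997, 0.0, 0.0]
force: [-0.0, -0.3, -0.1]
opening: 0.0053
```

```bash
python3 - <<'E'
from h import *
show(arm.get_state()); p,d,cp=snap('wrist','w14'); show(arm.get_state())
im=cv2.imread('pics/w14.png')
cv2.imwrite('pics/z14.png',cv2.resize(cv2.convertScaleAbs(im[215:365,250:400],alpha=1.8,beta=30),None,fx=4,fy=4,interpolation=cv2.INTER_CUBIC)[:600])
E
```

```text
t 10.72 tcp [ 0.5993 -0.0331  0.1231] rv [[-0.989, -0.148, 0.0], [-0.148, 0.989, 0.0], [-0.0, 0.0, -1.0]] F [-0.  -0.3 -0.1] op 0.0053
t 10.78 tcp [ 0.5993 -0.0331  0.1231] rv [[-0.989, -0.148, 0.0], [-0.148, 0.989, 0.0], [-0.0, 0.0, -1.0]] F [ 0.3 -0.1 -1.2] op 0.005
```

View pics/z14.png

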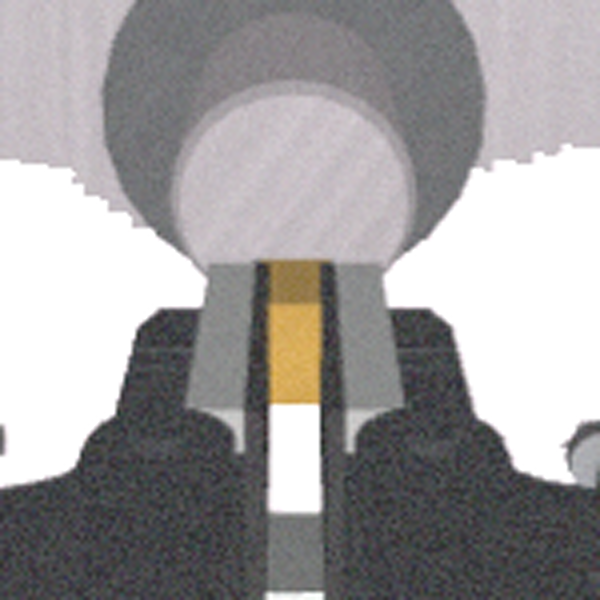

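```bash
python3 - <<'E'
from h import *
p,d,cp=snap('side','s14'); im=cv2.imread('pics/s14.png')
cv2.imwrite('pics/z14s.png',cv2.resize(cv2.convertScaleAbs(im[200:260,335:395],alpha=1.6,beta=30),None,fx=10,fy=10,interpolation=cv2.INTER_CUBIC)[:600])
f=lambda p:((proj(p,cp)-[335,200]+.45)*10).round(0)
for z in (.12,.122,.124,.126,.128,.130,.132): print(z,'tool center',f([.5993,-.0331,z]),f([.5993-.011,-.0331-.008,z]),f([.5993+.011,-.0331-.008,z]))
print(f([.5853,-.0342,.12]),f([.5713,-.0342,.12]),f([.5993,-.0342,.12]),f([.5853,-.0482,.12]),f([.5713,-.0342,.08]))
E
```

```text
0.12 tool center [329. 296.] [290. 313.] [377. 310.]
0.122 tool center [330. 289.] [291. 306.] [377. 303.]
0.124 tool center [330. 282.] [291. 299.] [377. 296.]
0.126 tool center [330. 276.] [291. 292.] [378. 289.]
0.128 tool center [330. 269.] [291. 285.] [378. 282.]
0.13 tool center [331. 262.] [292. 278.] [378. 275.]
0.132 tool center [331. 255.] [292. 271.] [379. 268.]
[275. 301.] [220. 303.] [330. 298.] [282. 327.] [217. 438.]
```

View pics/z14s.png

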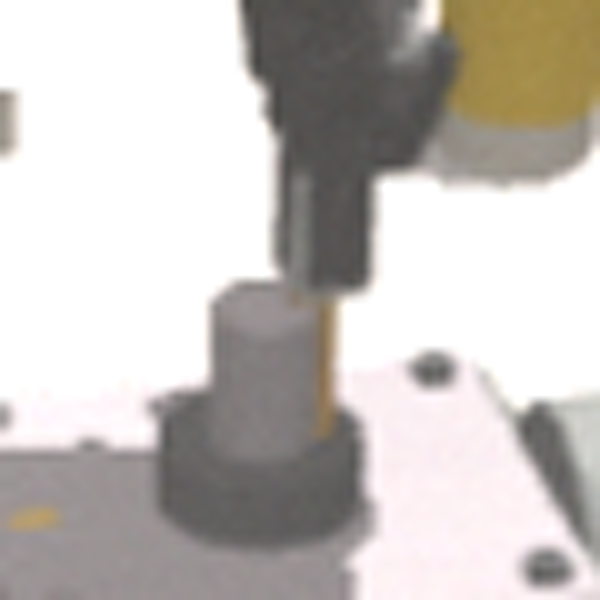

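Request:
{"name": "step_arm", "arguments": {"increments": [{"x":0,"y":0,"z":-0.2,"wx":0,"wy":0,"wz":0,"gripper":0},{"x":0,"y":0,"z":0,"wx":0,"wy":0,"wz":0,"gripper":0}]}}

```text
time: 11.08
tcp_pos: [0.5993, -0.0331, 0.121]
orientation: [-0.074, 0.997, 0.0, 0.0]
force: [0.3, 1.0, -0.5]
opening: 0.0055
```

Request:
{"name": "step_arm", "arguments": {"increments": [{"x":0,"y":0,"z":-0.2,"wx":0,"wy":0,"wz":0,"gripper":0},{"x":0,"y":0,"z":0,"wx":0,"wy":0,"wz":0,"gripper":0}]}}

```text
time: 11.32
tcp_pos: [0.5995, -0.0332, 0.1207]
orientation: [-0.074, 0.997, 0.0, 0.001]
force: [-0.6, -1.1, -1.5]
opening: 0.0056
```

```bash
python3 - <<'E'
from h import *
show(arm.get_state()); p,d,cp=snap('wrist','w15'); show(arm.get_state())
im=cv2.imread('pics/w15.png')
cv2.imwrite('pics/z15.png',cv2.resize(cv2.convertScaleAbs(im[215:365,250:400],alpha=1.8,beta=30),None,fx=4,fy=4,interpolation=cv2.INTER_CUBIC)[:600])
E
```

```text
t 11.32 tcp [ 0.5995 -0.0332  0.1207] rv [[-0.989, -0.148, 0.001], [-0.148, 0.989, 0.001], [-0.001, 0.001, -1.0]] F [-0.6 -1.1 -1.5] op 0.0056
t 11.38 tcp [ 0.5996 -0.0332  0.1206] rv [[-0.989, -0.148, 0.001], [-0.148, 0.989, 0.001], [-0.001, 0.0, -1.0]] F [ 0.4 -0.6  1.2] op 0.0053
```

View pics/z15.png

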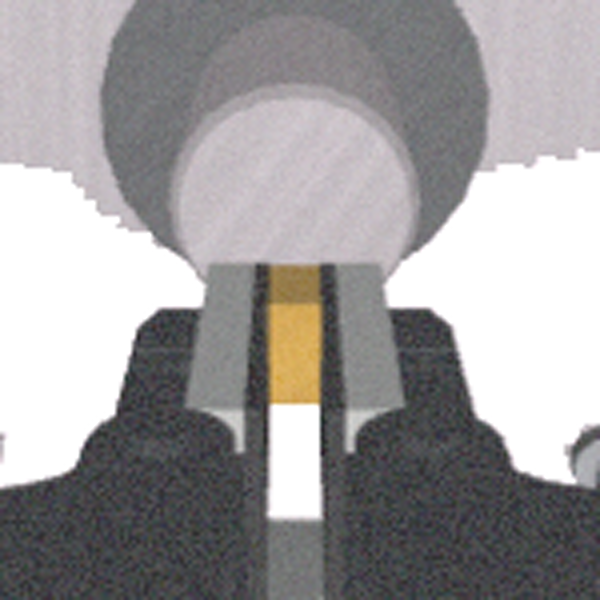

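```bash
python3 - <<'E'
from h import *
T=np.load('pics/w15_T.npy'); c=campose('wrist'); cp=(T,)+c[1:]
g=lambda x,y:(250+x/4-.375,215+y/4-.375)
S=[ray(*g(x,y),.12-.0006,cp)[:2] for x,y in [(174,195),(418,195),(188,140),(405,140),(296,84)]]
c0,r=fitcircle(np.array(S)); print(c0,r)
C=[ray(*g(x,y),.08,cp)[:2] for x,y in [(102,100),(488,100),(122,30),(470,30),(120,185),(470,190)]]
print(fitcircle(np.array(C)))
u=np.array([np.cos(.148),np.sin(.148)]);t=np.array([-u[1],u[0]])
for z in (.129,.131,.133):
  a=ray(*g(295,303),z,cp)[:2]-c0;b=ray(*g(295,403),z,cp)[:2]-c0;l=ray(*g(268,350),z,cp)[:2]-c0;rr=ray(*g(322,350),z,cp)[:2]-c0
  print(z,'inner r',a@u,'outer',b@u,'tang',a@t,'w',(l-rr)@t)
for q in [(264)]:
  for y in (264,): a=ray(*g(295,y),.12,cp)[:2]-c0; print('floor edge',a@u,a@t)
st=arm.get_state();print((st['tcp_pos'][:2]-c0)@u,(st['tcp_pos'][:2]-c0)@t, c0)
E
```

```text
[ 0.58504008 -0.03417836] 0.013662403978306793
(array([ 0.58620674, -0.03404384]), np.float64(0.02678452551958))
0.129 inner r 0.00803972911728251 outer 0.019689686996790298 tang -0.00012144900033114724 w -0.005773969461061115
0.131 inner r 0.007180515058032148 outer 0.01865814593326432 tang -0.00012283941747941656 w -0.005688560494754548
0.133 inner r 0.006321300998781786 outer 0.017626604869738344 tang -0.0001242298346276789 w -0.005603151528448004
floor edge 0.007197272126337479 -0.000122799331217496
0.014532193234961216 -0.0011630825271676574 [ 0.58504008 -0.03417836]
```

Request:
{"name": "step_arm", "arguments": {"increments": [{"x":0,"y":0,"z":-0.15,"wx":0,"wy":0,"wz":0,"gripper":0}]}}

```text
time: 11.5
tcp_pos: [0.5997, -0.0332, 0.1203]
orientation: [-0.074, 0.997, 0.0, 0.001]
force: [-3.8, 0.3, 12.7]
opening: 0.0057
```

```bash
python3 - <<'E'
from h import *
show(arm.get_state()); print(arm.get_state()['wrist_torque']); snap('wrist','w16'); show(arm.get_state());print(arm.get_state()['wrist_torque'])
E
```

```text
t 11.5 tcp [ 0.5997 -0.0332  0.1203] rv [[-0.989, -0.148, 0.001], [-0.148, 0.989, 0.001], [-0.002, 0.001, -1.0]] F [-3.8  0.3 12.7] op 0.0057
[ 0.07443271  1.04322541 -0.00582226]
t 11.55 tcp [ 0.5997 -0.0332  0.1204] rv [[-0.989, -0.148, 0.001], [-0.148, 0.989, 0.001], [-0.001, 0.001, -1.0]] F [-3.1  0.7  7.5] op 0.0054
[ 0.07142877  0.68943809 -0.02980182]
```

Request:
{"name": "step_arm", "arguments": {"increments": [{"x":0,"y":0,"z":0.15,"wx":0,"wy":0,"wz":0,"gripper":0},{"x":-0.08,"y":-0.012,"z":0,"wx":0,"wy":0,"wz":0,"gripper":0},{"x":0,"y":0,"z":0,"wx":0,"wy":0,"wz":0,"gripper":0},{"x":0,"y":0,"z":-0.15,"wx":0,"wy":0,"wz":0,"gripper":0}]}}

```text
time: 12.05
tcp_pos: [0.5994, -0.0332, 0.1204]
orientation: [-0.074, 0.997, 0.0, 0.001]
force: [-2.5, 0.6, 10.1]
opening: 0.0055
```

```bash
python3 - <<'E'
from h import *
show(arm.get_state()); print(arm.get_state()['wrist_torque'])
E
```

```text
t 12.05 tcp [ 0.5994 -0.0332  0.1204] rv [[-0.989, -0.148, 0.003], [-0.148, 0.989, 0.001], [-0.003, 0.001, -1.0]] F [-2.5  0.6 10.1] op 0.0055
[-0.01304592  0.56584807  0.04338546]
```

```bash
python3 - <<'E'
from h import *
i=arm.camera_info('wrist');f=240/np.tan(np.radians(i['fov_y'])/2);T=i['T_tool_cam']
d=np.load('pics/w15.npy')
np.set_printoptions(suppress=True,linewidth=150)
for (x,y) in [(230,268),(230,272),(230,280),(362,268),(362,272),(230,330),(220,395),(295,310),(295,340),(295,390),(295,285),(295,200),(295,245)]:
  u=int(250+x/4);v=int(215+y/4);D=d[v,u]
  q=T@[(u-i['cx'])/f*D,(v-i['cy'])/f*D,D,1]; print((x,y),D.round(4),(q[:3]*1e3).round(1))
p,dd,cp=snap('side','s17');im=cv2.imread('pics/s17.png')
cv2.imwrite('pics/z17s.png',cv2.resize(cv2.convertScaleAbs(im[200:260,335:395],alpha=1.6,beta=30),None,fx=10,fy=10,interpolation=cv2.INTER_CUBIC)[:600])
show(arm.get_state())
E
```

```text
(230, 268) 0.1457 [ 9.9 -5.9 -7.4]
(230, 272) 0.1457 [ 9.4 -5.9 -7.5]
(230, 280) 0.1432 [  9.6  -5.8 -10. ]
(362, 268) 0.1471 [ 9.3  8.1 -6.1]
(362, 272) 0.145 [ 9.7  8.  -8.2]
(230, 330) 0.1317 [  9.5  -5.2 -21.9]
(220, 395) 0.1183 [  9.8  -5.3 -35.8]
(295, 310) 0.1447 [ 6.2  0.9 -9.4]
(295, 340) 0.1453 [ 2.7  0.9 -9.8]
(295, 390) 0.1474 [-3.2  0.9 -9.1]
(295, 285) 0.1476 [ 7.5  0.9 -6.1]
(295, 200) 0.151 [15.1  0.9 -0.5]
(295, 245) 0.1526 [ 9.9  0.9 -0.3]
t 12.1 tcp [ 0.5993 -0.0333  0.1205] rv [[-0.989, -0.148, 0.003], [-0.148, 0.989, 0.001], [-0.003, 0.001, -1.0]] F [-0.5 -0.1  2.1] op 0.0055
```

View pics/z17s.png

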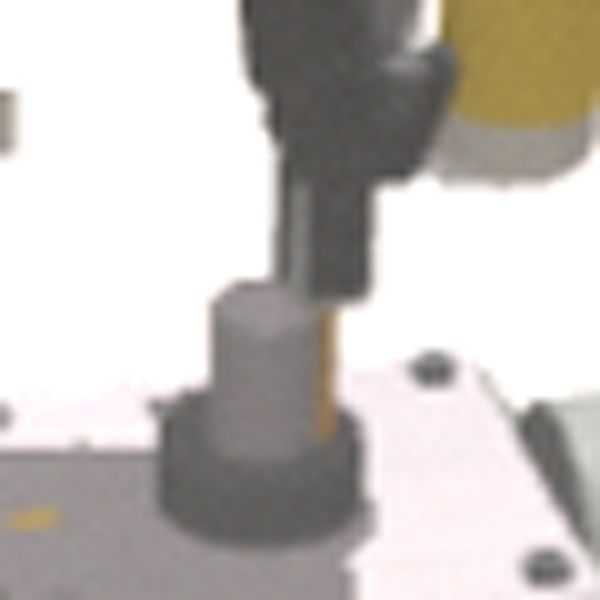

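Request:
{"name": "step_arm", "arguments": {"increments": [{"x":0,"y":0,"z":0.2,"wx":-0.001,"wy":0.003,"wz":0,"gripper":0},{"x":-0.12,"y":-0.02,"z":0,"wx":0,"wy":0,"wz":0,"gripper":0}]}}

```text
time: 12.35
tcp_pos: [0.5991, -0.0332, 0.1225]
orientation: [-0.074, 0.997, -0.0, 0.001]
force: [4.5, 0.5, 1.2]
opening: 0.0052
```

```bash
python3 - <<'E'
from h import *
show(arm.get_state()); print(arm.get_state()['wrist_torque']);arm.capture('side');show(arm.get_state())
E
```

```text
t 12.35 tcp [ 0.5991 -0.0332  0.1225] rv [[-0.989, -0.148, 0.002], [-0.148, 0.989, 0.0], [-0.002, -0.0, -1.0]] F [4.5 0.5 1.2] op 0.0052
[ 0.12952941 -1.0028895   0.01075475]
t 12.4 tcp [ 0.5991 -0.0332  0.1226] rv [[-0.989, -0.148, 0.002], [-0.148, 0.989, 0.0], [-0.002, -0.0, -1.0]] F [ 4.5  1.2 -0.9] op 0.0054
```

```bash
python3 - <<'E'
from h import *
i=arm.camera_info('wrist');f=240/np.tan(np.radians(i['fov_y'])/2);T=i['T_tool_cam']
def rt(u,v,z):
    r=T[:3,:3]@[(u-i['cx'])/f,(v-i['cy'])/f,1]; s=(z-T[2,3])/r[2]; return (T[:3,3]+s*r)*1e3
for z in (-.0085,-.0095,-.0105,-.0115): print(z,rt(323,290.4,z),rt(323,254.6,z+.052))
# depth of key in w9-w12
for n in ('w9','w10','w11','w12'):
    d=np.load(f'pics/{n}.npy')
    for (u,v) in [(323,r) for r in (256,258,262,270,280,288,293,297,302)]:
        D=np.median(d[v,u-3:u+4]); q=T@[(u-i['cx'])/f*D,(v-i['cy'])/f*D,D,1]; print(n,v,(q[:3]*1e3).round(1),end=' ')
    print()
E
```

```text
-0.0085 [ 6.49841328  0.87139565 -8.5       ] [ 6.17063065  0.79057112 43.5       ]
-0.0095 [ 6.92678169  0.87255873 -9.5       ] [ 6.48168169  0.79184294 42.5       ]
-0.0105 [  7.35515009   0.87372181 -10.5       ] [ 6.79273274  0.79311477 41.5       ]
-0.0115 [  7.78351849   0.87488489 -11.5       ] [ 7.10378379  0.7943866  40.5       ]
w9 256 [ 6.8  0.8 38.8] w9 258 [ 6.9  0.8 35. ] w9 262 [ 6.9  0.8 28. ] w9 270 [ 6.8  0.8 16.1] w9 280 [6.8 0.9 2.7] w9 288 [ 7.   0.9 -7.1] w9 293 [ 5.6  0.9 -9.2] w9 297 [ 3.8  0.9 -9.3] w9 302 [ 1.7  0.9 -9.6] 
w10 256 [ 6.9  0.8 38.5] w10 258 [ 6.7  0.8 35.4] w10 262 [ 6.8  0.8 28.2] w10 270 [ 7.   0.8 15.5] w10 280 [6.7 0.9 3. ] w10 288 [ 6.9  0.9 -6.8] w10 293 [ 5.6  0.9 -9.2] w10 297 [ 4.   0.9 -9.8] w10 302 [ 1.6  0.9 -9.5] 
w11 256 [ 6.8  0.8 38.9] w11 258 [ 6.8  0.8 35.1] w11 262 [ 6.9  0.8 28.2] w11 270 [ 7.   0.8 15.4] w11 280 [6.8 0.9 2.6] w11 288 [ 6.9  0.9 -6.8] w11 293 [ 5.8  0.9 -9.6] w11 297 [ 3.8  0.9 -9.3] w11 302 [ 1.6  0.9 -9.4] 
w12 256 [ 6.6  0.8 39.4] w12 258 [ 6.9  0.8 35. ] w12 262 [ 6.8  0.8 28.3] w12 270 [ 6.7  0.8 16.2] w12 280 [6.9 0.9 2.5] w12 288 [ 7.   0.9 -7.2] w12 293 [ 5.6  0.9 -9.2] w12 297 [ 3.9  0.9 -9.4] w12 302 [ 1.6  0.9 -9.5]
```

Request:
{"name": "step_arm", "arguments": {"increments": [{"x":-0.05,"y":0,"z":-0.15,"wx":0,"wy":0.004,"wz":0,"gripper":0},{"x":-0.05,"y":0,"z":-0.15,"wx":0,"wy":0.002,"wz":0,"gripper":0}]}}

```text
time: 12.65
tcp_pos: [0.5993, -0.0331, 0.1204]
orientation: [-0.074, 0.997, 0.0, -0.001]
force: [0.5, 0.7, 7.6]
opening: 0.005
```

```bash
python3 - <<'E'
from h import *
show(arm.get_state()); print(arm.get_state()['wrist_torque'])
E
```

```text
t 12.65 tcp [ 0.5993 -0.0331  0.1204] rv [[-0.989, -0.148, -0.002], [-0.148, 0.989, 0.0], [0.002, 0.001, -1.0]] F [0.5 0.7 7.6] op 0.005
[ 0.06162139 -0.2388038  -0.02870153]
```

```bash
python3 - <<'E'
from h import *
c=campose('wrist')
for n in ('w8','w9','w10','w15'):
    T=np.load(f'pics/{n}_T.npy'); W=cloud(np.load(f'pics/{n}.npy'),(T,)+c[1:])
    for nm,lo,hi in (('bench',-.012,.012),('drive',.055,.069),('shaft',.117,.124)):
        P=W[:300].reshape(-1,3); P=P[(P[:,2]>lo)&(P[:,2]<hi)]
        if nm!='bench': P=P[np.hypot(P[:,0]-.585,P[:,1]+.034)<(.075 if nm=='drive' else .012)]
        if len(P)<200: continue
        A=np.c_[P[:,:2]-[.585,-.034],np.ones(len(P))]; s=np.linalg.lstsq(A,P[:,2],rcond=None)[0]; print(n,nm,len(P),s.round(4))
E
```

```text
w8 bench 148513 [ 0.0005 -0.001   0.001 ]
w8 drive 17452 [ 0.0002 -0.0004  0.0629]
w8 shaft 748 [-0.0056  0.0033  0.1209]
w9 bench 147067 [ 0.001  -0.0013  0.0011]
w9 drive 21991 [-0.0006 -0.0008  0.0629]
w9 shaft 1088 [-0.0063  0.0029  0.121 ]
w10 bench 144925 [ 0.0009 -0.0013  0.0011]
w10 drive 23065 [-0.0005 -0.0005  0.0629]
w10 shaft 1167 [ 0.0033 -0.0039  0.121 ]
w15 bench 140079 [ 0.0011 -0.001   0.001 ]
w15 drive 30891 [-0.0021 -0.0006  0.0628]
w15 shaft 1923 [ 0.0043 -0.0028  0.121 ]
```

```bash
python3 - <<'E'
from h import *
p,d,cp=snap('wrist','w18');show(arm.get_state())
i=arm.camera_info('wrist');f=cp[1];T=i['T_tool_cam']
for v in range(270,320,3):
    u=323; D=np.median(d[v,u-3:u+4]); q=T@[(u-i['cx'])/f*D,(v-i['cy'])/f*D,D,1]; print(v,(q[:3]*1e3).round(1))
im=cv2.imread('pics/w18.png')
cv2.imwrite('pics/z18.png',cv2.convertScaleAbs(im,alpha=1.8,beta=30))
E
```

```text
t 12.7 tcp [ 0.5992 -0.0331  0.1205] rv [[-0.989, -0.148, -0.002], [-0.148, 0.989, 0.0], [0.002, 0.001, -1.0]] F [3.1 0.8 2.5] op 0.0053
270 [12.8  0.9 -0.6]
273 [11.4  0.9 -0.6]
276 [ 9.9  0.9 -0.4]
279 [ 8.4  0.9 -0.2]
282 [6.9 0.9 0.1]
285 [ 6.8  0.9 -3.3]
288 [ 6.9  0.9 -6.8]
291 [ 6.6  0.9 -9.3]
294 [ 5.3  0.9 -9.6]
297 [ 4.   0.9 -9.6]
300 [ 2.7  0.9 -9.8]
303 [ 1.2  0.9 -9.5]
306 [-0.3  0.9 -9.3]
309 [-1.7  0.9 -9.4]
312 [-3.   0.9 -9.5]
315 [ -4.1   0.9 -10.1]
318 [-40.9   0.8  57.4]
```

View pics/z18.png

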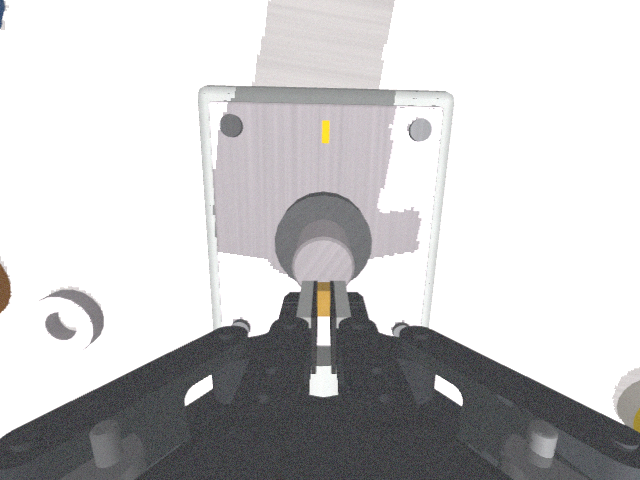

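Request:
{"name": "step_arm", "arguments": {"increments": [{"x":0.02,"y":0,"z":0,"wx":0,"wy":0,"wz":0,"gripper":12},{"x":0,"y":0,"z":0,"wx":0,"wy":0,"wz":0,"gripper":15},{"x":0,"y":0,"z":0,"wx":0,"wy":0,"wz":0,"gripper":18}]}}

```text
time: 13.08
tcp_pos: [0.5983, -0.0331, 0.1203]
orientation: [-0.074, 0.997, 0.0, -0.002]
force: [1.2, 0.5, 2.7]
opening: 0.0154
```

```bash
python3 - <<'E'
from h import *
p,d,cp=snap('wrist','w19');show(arm.get_state())
i=arm.camera_info('wrist');f=cp[1];T=i['T_tool_cam']
for v in range(270,330,3):
    u=323; D=np.median(d[v,u-3:u+4]); q=T@[(u-i['cx'])/f*D,(v-i['cy'])/f*D,D,1]; print(v,(q[:3]*1e3).round(1))
im=cv2.imread('pics/w19.png')
cv2.imwrite('pics/z19.png',cv2.resize(cv2.convertScaleAbs(im[215:365,250:400],alpha=1.8,beta=30),None,fx=4,fy=4,interpolation=cv2.INTER_CUBIC)[:600])
E
```

```text
t 13.12 tcp [ 0.5983 -0.033   0.1203] rv [[-0.989, -0.148, -0.004], [-0.148, 0.989, 0.001], [0.004, 0.001, -1.0]] F [ 1.5 -0.1  1.7] op 0.0154
270 [12.9  0.9 -0.8]
273 [11.2  0.9 -0.2]
276 [ 9.8  0.9 -0.2]
279 [ 8.5  0.9 -0.5]
282 [ 7.1  0.9 -0.4]
285 [4.7 0.9 2. ]
288 [3.  0.9 2.5]
291 [1.5 0.9 2.5]
294 [0.2 0.9 2. ]
297 [-1.4  0.9  2.3]
300 [-2.9  0.9  2.3]
303 [-4.3  0.9  2. ]
306 [-5.8  0.9  2.2]
309 [-34.2   0.8  56.8]
312 [-36.5   0.8  57.1]
315 [-38.8   0.8  57.5]
318 [-40.6   0.8  56.8]
321 [-42.7   0.8  56.8]
324 [-45.    0.8  57.1]
327 [-47.    0.8  56.8]
```

View pics/z19.png

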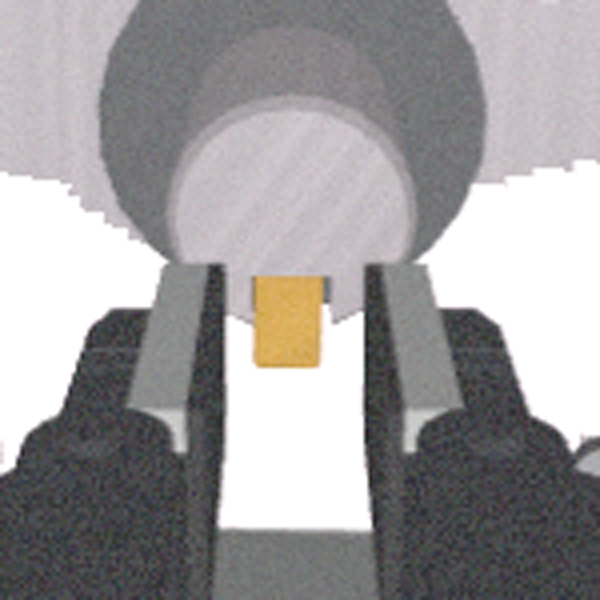

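Request:
{"name": "step_arm", "arguments": {"increments": [{"x":0.3,"y":0,"z":2,"wx":-0.001,"wy":-0.004,"wz":0,"gripper":22},{"x":0.7,"y":0,"z":4,"wx":0,"wy":0,"wz":0,"gripper":60},{"x":0,"y":0,"z":0.5,"wx":0,"wy":0,"wz":0,"gripper":100},{"x":0,"y":0,"z":0,"wx":0,"wy":0,"wz":0,"gripper":100},{"x":0,"y":0,"z":0,"wx":0,"wy":0,"wz":0,"gripper":100}]}}

```text
time: 13.75
tcp_pos: [0.6056, -0.034, 0.1869]
orientation: [-0.074, 0.997, -0.001, -0.003]
force: [0.1, 0.4, 0.8]
opening: 0.0852
```

```bash
python3 - <<'E'
from h import *
p,d,cp=snap('wrist','w20');show(arm.get_state())
im=cv2.imread('pics/w20.png')
cv2.imwrite('pics/z20.png',cv2.resize(cv2.convertScaleAbs(im[170:290,265:385],alpha=1.8,beta=10),None,fx=5,fy=5,interpolation=cv2.INTER_CUBIC)[:600])
im=cv2.imread('pics/top0.png')
cv2.imwrite('pics/z20t.png',cv2.resize(cv2.convertScaleAbs(im[200:330,410:540],alpha=1.4),None,fx=4.6,fy=4.6,interpolation=cv2.INTER_CUBIC)[:600])
E
```

```text
t 13.8 tcp [ 0.6054 -0.034   0.1866] rv [[-0.989, -0.147, -0.007], [-0.147, 0.989, -0.002], [0.007, -0.001, -1.0]] F [0.1 0.1 0. ] op 0.0853
```

View pics/z20.png

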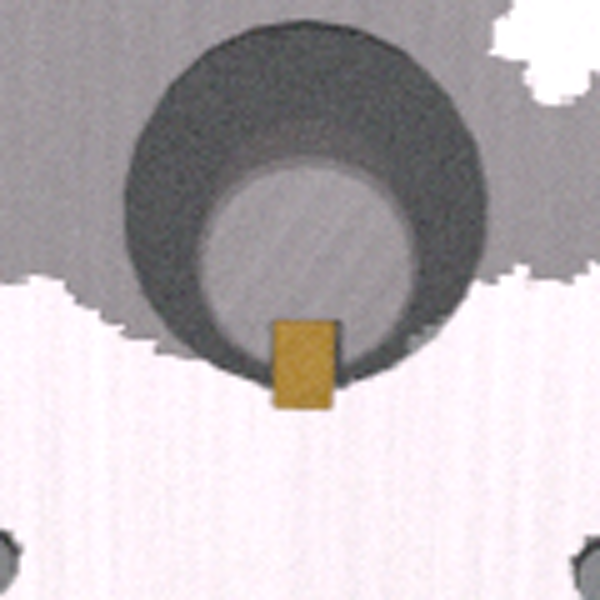

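View pics/z20t.png

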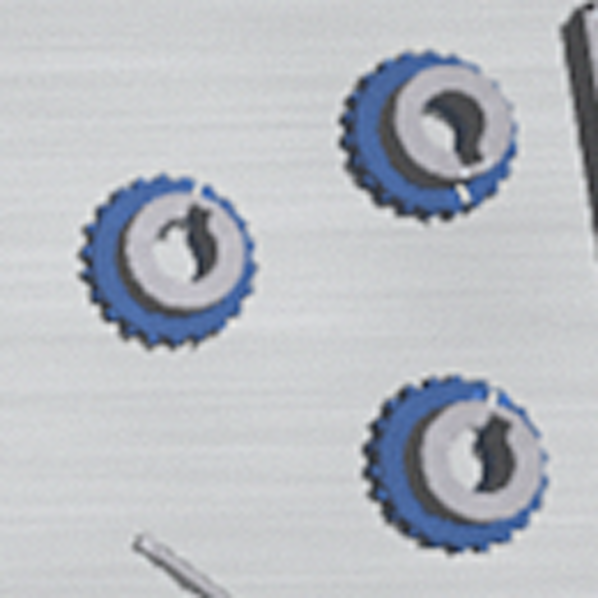

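View pics/w20.png

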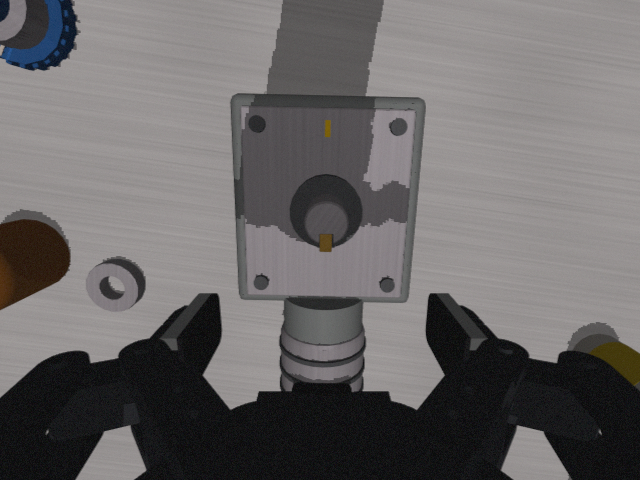

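```bash
python3 - <<'E'
from h import *
T=np.load('pics/w20_T.npy'); c=campose('wrist'); cp=(T,)+c[1:]
g=lambda x,y:(265+x/5-.4,170+y/5-.4)
# use z biased frame: camera sees +1mm
zt=.121
c1=ray(*g(307,265),zt,cp)[:2]
S=[ray(*g(x,y),zt-.0008,cp)[:2] for x,y in [(198,262),(416,262),(307,155),(230,190),(383,190),(245,350),(372,350)]]
c0,r=fitcircle(np.array(S)); print(c0,r)
C=[ray(*g(x,y),.081,cp)[:2] for x,y in [(124,205),(488,205),(306,20),(170,85),(442,85),(480,290),(150,300)]]
print('collar',fitcircle(np.array(C)))
fl=ray(*g(307,320),zt,cp)[:2]; print('slot ang',np.arctan2(*(fl-c0)[::-1]),np.linalg.norm(fl-c0))
K=np.array([ray(*g(x,y),.118,cp)[:2] for x,y in [(273,321),(334,321),(333,408),(273,408)]]); k=K.mean(0);print('key',k,np.linalg.norm(k-c0),np.arctan2(*(k-c0)[::-1]))
for a,b in ((0,3),(1,2)): e=K[b]-K[a];print(np.arctan2(e[1],e[0]),np.linalg.norm(e))
for a,b in ((1,0),(2,3)): e=K[b]-K[a];print(np.arctan2(e[1],e[0])+np.pi/2-2*np.pi*0,np.linalg.norm(e))
# hub top camera
d=np.load('pics/top0.npy'); ct=campose('top'); W=cloud(d,ct)
P=W[220:290,415:475].reshape(-1,3); 
m=(P[:,2]>.034)&(P[:,2]<.043); q=P[m]; print('boss',len(q),(q.min(0)+q.max(0))/2,np.median(q,0))
h=lambda x,y:(410+x/4.6-.39,200+y/4.6-.39)
B=[ray(*h(x,y),.038,ct)[:2] for x,y in [(126,250),(247,245),(187,187),(190,312),(143,205),(232,203)]];print('boss',fitcircle(np.array(B)))
a=ray(*h(200,190),.016,ct)[:2]; b=fitcircle(np.array(B))[0]; print('mark ang',np.arctan2(*(a-b)[::-1]),np.linalg.norm(a-b))
kk=ray(*h(198,212),.038,ct)[:2];print('kw',np.arctan2(*(kk-b)[::-1]),np.linalg.norm(kk-b))
E
```

```text
[ 0.58518154 -0.03442115] 0.01355822054774085
collar (array([ 0.58520723, -0.03400301]), np.float64(0.027194844706011478))
slot ang 0.14753884050745497 0.006834597466154882
key [ 0.5985458  -0.03288009] 0.013452811406667849 0.11480500972855394
0.14584216116058782 0.011531411483400035
0.14366929554634744 0.0115308342340653
0.1492101812972373 0.007762224255334547
0.1492992127705539 0.0077371715304727934
boss 360 [ 0.47243637 -0.30282367  0.03825674] [ 0.47063087 -0.3025783   0.03757603]
boss (array([ 0.47175965, -0.30573013]), np.float64(0.028535716210550066))
mark ang -0.4277998927493389 0.03426939572238084
kw -0.3324693547854874 0.01775727493398504
```

Request:
{"name": "step_arm", "arguments": {"increments": [{"x":-1.0,"y":-2.0,"z":0,"wx":-0.002,"wy":-0.007,"wz":-0.05,"gripper":100},{"x":-2.0,"y":-4.2,"z":0,"wx":0,"wy":0,"wz":-0.1,"gripper":100},{"x":-2.0,"y":-4.2,"z":0,"wx":0,"wy":0,"wz":-0.1,"gripper":100},{"x":-2.0,"y":-4.2,"z":0,"wx":0,"wy":0,"wz":-0.1,"gripper":100},{"x":-2.0,"y":-4.2,"z":0,"wx":0,"wy":0,"wz":-0.1,"gripper":100},{"x":-2.0,"y":-4.2,"z":0,"wx":0,"wy":0,"wz":-0.1,"gripper":100},{"x":-1.0,"y":-2.5,"z":0,"wx":0,"wy":0,"wz":0,"gripper":100},{"x":0,"y":0,"z":0,"wx":0,"wy":0,"wz":0,"gripper":100},{"x":0,"y":0,"z":0,"wx":0,"wy":0,"wz":0,"gripper":100},{"x":0,"y":0,"z":0,"wx":0,"wy":0,"wz":0,"gripper":100}]}}

```text
time: 15.05
tcp_pos: [0.4671, -0.3036, 0.1811]
orientation: [0.22, 0.975, -0.002, -0.006]
force: [0.2, 0.1, -1.4]
opening: 0.0853
```

```bash
python3 - <<'E'
from h import *
p,d,cp=snap('wrist','w21');show(arm.get_state())
E
```

```text
t 15.1 tcp [ 0.4673 -0.3034  0.1811] rv [[-0.903, 0.43, -0.012], [0.43, 0.903, -0.001], [0.01, -0.006, -1.0]] F [-1.2 -0.1 -0.1] op 0.0854
```

View pics/w21.png

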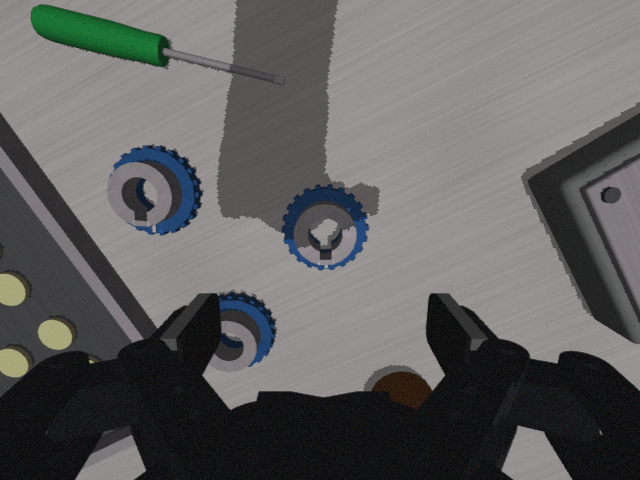

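```bash
python3 - <<'E'
from h import *
im=cv2.imread('pics/w21.png')
cv2.imwrite('pics/z21.png',cv2.resize(cv2.convertScaleAbs(im[175:280,270:380],alpha=1.6,beta=10),None,fx=5.7,fy=5.7,interpolation=cv2.INTER_CUBIC))
T=np.load('pics/w21_T.npy'); c=campose('wrist'); cp=(T,)+c[1:]
W=cloud(np.load('pics/w21.npy'),cp)
P=W[175:280,270:380].reshape(-1,3); m=(P[:,2]>.035)&(P[:,2]<.043); q=P[m]
print('boss',len(q),(q.min(0)+q.max(0))/2,q[:,2].mean(), q.max(0)-q.min(0))
d=np.load('pics/top0.npy'); ct=campose('top'); Wt=cloud(d,ct)
P=Wt[120:190,420:480].reshape(-1,3); m=(P[:,2]>.09)&(P[:,2]<.108); q=P[m]; print('jar',len(q),(q.min(0)+q.max(0))/2,q.max(0)-q.min(0))
E
```

```text
boss 2075 [ 0.47246271 -0.3038315   0.03831996] 0.038896433910338445 [0.05382592 0.0537678  0.00657042]
jar 700 [ 0.68062753 -0.31086823  0.09742293] [0.06141944 0.06036034 0.01480676]
```

View pics/z21.png

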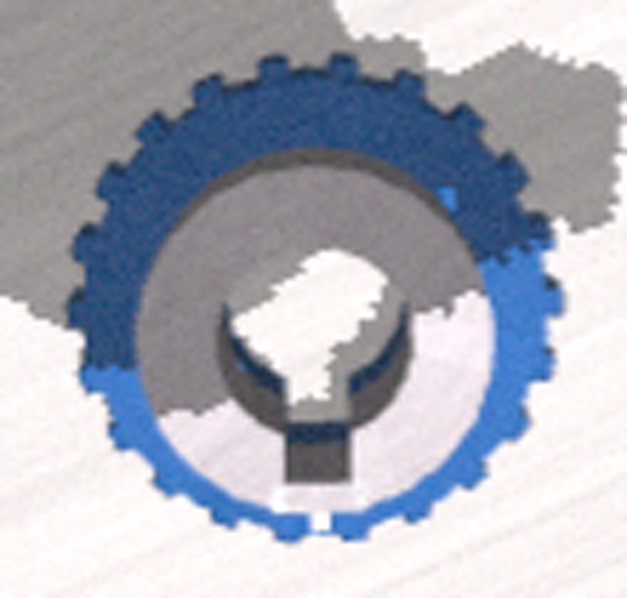

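```bash
python3 - <<'E'
from h import *
T=np.load('pics/w21_T.npy'); c=campose('wrist'); cp=(T,)+c[1:]
g=lambda x,y:(270+x/5.7-.41,175+y/5.7-.41)
z=.039
B=np.array([ray(*g(x,y),z,cp)[:2] for x,y in [(137,340),(494,335),(315,163),(190,215),(440,210),(200,470),(440,465),(315,512)]]);c0,r=fitcircle(B);print(c0,r)
a=ray(*g(285.5,482),z,cp)[:2];b=ray(*g(351,482),z,cp)[:2]
k=(a+b)/2-c0;print('kw ang',np.arctan2(k[1],k[0]),np.linalg.norm(k),np.linalg.norm(a-b)); e=a-b;print(np.arctan2(e[1],e[0])-np.pi/2,np.arctan2(e[1],e[0])+np.pi/2)
m=ray(*g(320,522),.017,cp)[:2]-c0;print('mark',np.arctan2(m[1],m[0]),np.linalg.norm(m))
print('tool yaw',np.arctan2(T[1,0],T[0,0]))
E
```

```text
[ 0.47207061 -0.30341192] 0.026884289258608956
kw ang -0.42868425489672507 0.022059597418754746 0.01001612756797543
-3.5830389595539183 -0.44144630596412515
mark -0.42568203538243177 0.035924035479030246
tool yaw 1.1273966739424806
```

Request:
{"name": "step_arm", "arguments": {"increments": [{"x":0.46,"y":-0.1,"z":-3,"wx":0.001,"wy":-0.012,"wz":0.01,"gripper":100},{"x":0,"y":0,"z":-5,"wx":0,"wy":0,"wz":0,"gripper":100},{"x":0,"y":0,"z":-3.5,"wx":0,"wy":0,"wz":0,"gripper":100},{"x":0,"y":0,"z":0,"wx":0,"wy":0,"wz":0,"gripper":100},{"x":0,"y":0,"z":0,"wx":0,"wy":0,"wz":0,"gripper":100},{"x":0,"y":0,"z":0,"wx":0,"wy":0,"wz":0,"gripper":100}]}}

```text
time: 15.85
tcp_pos: [0.4779, -0.2997, 0.0668]
orientation: [0.21, 0.978, 0.001, 0.004]
force: [-0.4, -0.2, 0.7]
opening: 0.0857
```

```bash
python3 - <<'E'
from h import *
p,d,cp=snap('wrist','w22');show(arm.get_state())
i=arm.camera_info('wrist');f=cp[1];T=i['T_tool_cam']
v,u=np.mgrid[0:480,0:640]
Q=np.stack([(u-i['cx'])/f*d,(v-i['cy'])/f*d,d],-1)@T[:3,:3].T+T[:3,3]
W=cloud(d,cp); P=W.reshape(-1,3); m=(P[:,2]>.036)&(P[:,2]<.0415)&(np.hypot(P[:,0]-.472,P[:,1]+.304)<.04); q=Q.reshape(-1,3)[m]
print('boss in tool',(q.min(0)+q.max(0))/2*1e3,(q.max(0)-q.min(0))*1e3)
# pad tips
for (a,b) in ((190,300),(200,300),(212,298),(435,298),(445,300),(455,300)): print(a,b,(Q[b,a]*1e3).round(1))
E
```

```text
t 15.9 tcp [ 0.4782 -0.2999  0.0671] rv [[-0.912, 0.411, 0.008], [0.411, 0.912, -0.001], [-0.008, 0.003, -1.0]] F [-0.2  0.5 -0.3] op 0.0856
boss in tool [ 3.8280372  -6.22858105 28.17295044] [53.88879589 53.56076594  5.52213579]
190 300 [-32.1 -86.9  66.8]
200 300 [ 10.6 -44.3 -25.5]
212 298 [  9.7 -41.1 -21.8]
435 298 [ 10.1  44.3 -22.4]
445 300 [ 10.3  47.3 -24.6]
455 300 [-31.6  88.9  66.2]
```

View pics/w22.png

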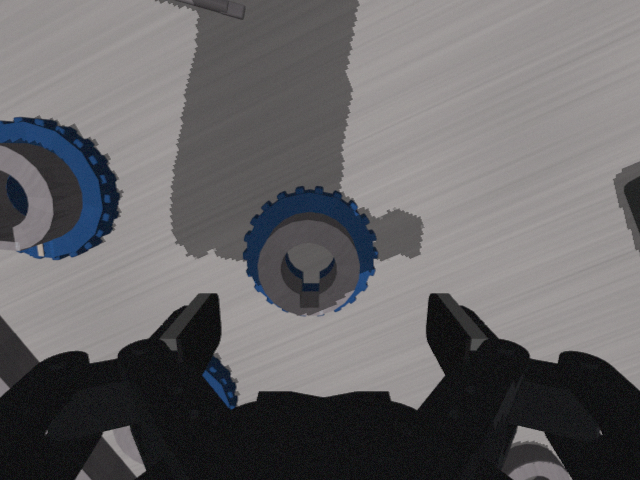

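Request:
{"name": "step_arm", "arguments": {"increments": [{"x":-0.7,"y":-0.48,"z":-0.5,"wx":0.001,"wy":0.008,"wz":0,"gripper":100},{"x":0,"y":0,"z":-2.5,"wx":0,"wy":0,"wz":0,"gripper":100},{"x":0,"y":0,"z":0,"wx":0,"wy":0,"wz":0,"gripper":100},{"x":0,"y":0,"z":0,"wx":0,"wy":0,"wz":0,"gripper":100},{"x":0,"y":0,"z":0,"wx":0,"wy":0,"wz":0,"gripper":100}]}}

```text
time: 16.52
tcp_pos: [0.4722, -0.3076, 0.0406]
orientation: [0.211, 0.978, -0.001, 0.003]
force: [0.3, 0.1, -0.5]
opening: 0.0855
```

```bash
cat >> h.py <<'E'
def toolcloud(d,cp):
    i=arm.camera_info('wrist');f=cp[1];T=i['T_tool_cam']
    v,u=np.mgrid[0:480,0:640]
    return np.stack([(u-i['cx'])/f*d,(v-i['cy'])/f*d,d],-1)@T[:3,:3].T+T[:3,3]
E
python3 - <<'E'
from h import *
p,d,cp=snap('wrist','w23');show(arm.get_state())
Q=toolcloud(d,cp)
W=cloud(d,cp); P=W.reshape(-1,3); m=(P[:,2]>.036)&(P[:,2]<.0415)&(np.hypot(P[:,0]-.472,P[:,1]+.304)<.04); q=Q.reshape(-1,3)[m]
print('boss in tool',(q.min(0)+q.max(0))/2*1e3,(q.max(0)-q.min(0))*1e3)
E
```

```text
t 16.57 tcp [ 0.4724 -0.3078  0.0407] rv [[-0.911, 0.412, 0.006], [0.412, 0.911, -0.003], [-0.007, 0.0, -1.0]] F [ 0.4  0.  -0.9] op 0.0854
boss in tool [1.79061797 3.53077549 2.0520688 ] [53.9133347  53.60723055  5.28264197]
```

View pics/w23.png

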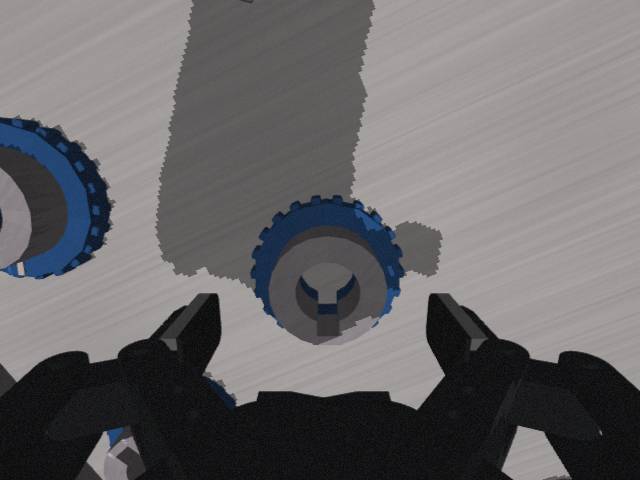

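Request:
{"name": "step_arm", "arguments": {"increments": [{"x":-0.11,"y":0.31,"z":-0.5,"wx":0.003,"wy":0.006,"wz":0,"gripper":100},{"x":0,"y":0,"z":-1.3,"wx":0,"wy":0,"wz":0,"gripper":100},{"x":0,"y":0,"z":-1.0,"wx":0,"wy":0,"wz":0,"gripper":100},{"x":0,"y":0,"z":0,"wx":0,"wy":0,"wz":0,"gripper":100},{"x":0,"y":0,"z":0,"wx":0,"wy":0,"wz":0,"gripper":90},{"x":0,"y":0,"z":0,"wx":0,"wy":0,"wz":0,"gripper":80}]}}

```text
time: 17.32
tcp_pos: [0.4712, -0.3042, 0.0108]
orientation: [0.211, 0.978, 0.0, -0.0]
force: [0.3, 0.1, 0.4]
opening: 0.0679
```

```bash
python3 - <<'E'
from h import *
p,d,cp=snap('wrist','w24');show(arm.get_state())
Q=toolcloud(d,cp)
W=cloud(d,cp); P=W.reshape(-1,3); m=(P[:,2]>.036)&(P[:,2]<.0415)&(np.hypot(P[:,0]-.472,P[:,1]+.304)<.04); q=Q.reshape(-1,3)[m]
print('boss in tool',(q.min(0)+q.max(0))/2*1e3,(q.max(0)-q.min(0))*1e3)
snap('side','s24')
im=cv2.imread('pics/s24.png');cv2.imwrite('pics/z24s.png',cv2.resize(im[260:370,265:385],None,fx=5,fy=5,interpolation=cv2.INTER_CUBIC))
E
```

```text
t 17.38 tcp [ 0.4713 -0.3043  0.0109] rv [[-0.911, 0.412, -0.0], [0.412, 0.911, 0.001], [0.001, 0.0, -1.0]] F [ 0.3 -0.  -0.1] op 0.0685
boss in tool [ -0.48911951   0.554336   -27.95662796] [54.60660065 77.00703897  5.52461819]
```

View pics/w24.png

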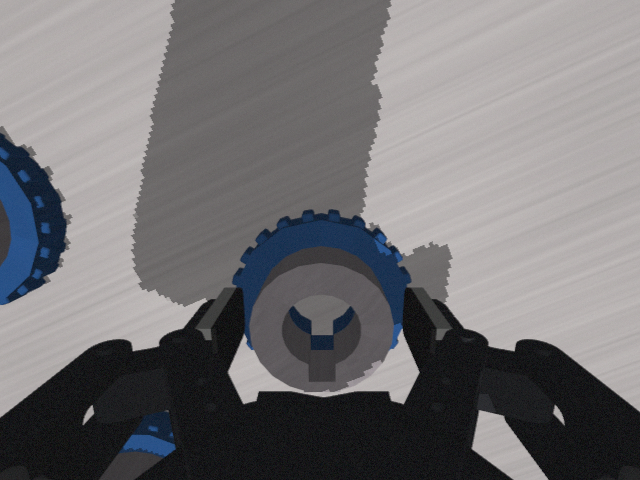

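View pics/z24s.png

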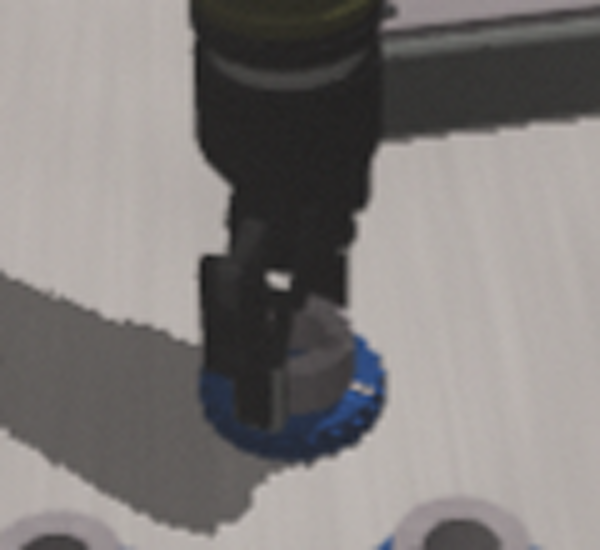

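```bash
python3 - <<'E'
from h import *
d=np.load('pics/w24.npy'); cp=campose('wrist'); Q=toolcloud(d,cp)
for v in range(284,300,2): print(v,[(Q[v,u]*1e3).round(1).tolist() for u in (234,238,241,410,413,416)])
E
```

```text
284 [[8.1, -37.3, -3.6], [9.1, -34.9, -6.2], [9.2, -33.5, -6.4], [2.7, 43.1, 9.8], [2.4, 44.7, 10.5], [2.5, 46.1, 10.2]]
286 [[1.6, -41.1, 9.8], [8.3, -34.9, -6.4], [8.3, -33.6, -6.4], [1.7, 43.1, 9.8], [1.6, 44.6, 9.9], [1.6, 46.0, 9.9]]
288 [[10.5, -34.6, -13.7], [10.1, -33.2, -12.8], [9.3, -32.5, -10.9], [10.4, 36.9, -13.5], [10.7, 37.9, -14.1], [10.4, 39.3, -13.4]]
290 [[10.3, -34.2, -15.5], [10.3, -32.6, -15.3], [8.9, -32.2, -12.2], [9.8, 36.8, -13.9], [10.6, 37.5, -15.8], [10.6, 38.7, -15.9]]
292 [[10.4, -33.6, -17.7], [9.7, -32.5, -15.9], [7.9, -32.4, -11.8], [65.1, 1.6, -143.6], [10.4, 37.1, -17.4], [10.3, 38.4, -17.1]]
294 [[11.0, -32.8, -20.8], [8.8, -32.6, -16.0], [7.1, -32.4, -12.1], [9.4, 36.1, -17.1], [10.3, 36.7, -19.1], [10.3, 37.8, -19.2]]
296 [[10.6, -32.6, -21.8], [8.5, -32.3, -17.2], [5.8, -32.6, -11.2], [8.5, 36.2, -17.0], [10.4, 36.2, -21.2], [10.2, 37.5, -20.7]]
298 [[9.9, -32.5, -22.2], [7.6, -32.4, -17.1], [5.7, -32.3, -12.8], [8.1, 36.0, -17.9], [10.3, 35.7, -22.9], [10.6, 36.7, -23.6]]
```

Request:
{"name": "step_arm", "arguments": {"increments": [{"x":0,"y":0,"z":-0.15,"wx":0,"wy":0,"wz":0,"gripper":72},{"x":0,"y":0,"z":0,"wx":0,"wy":0,"wz":0,"gripper":60},{"x":0,"y":0,"z":0,"wx":0,"wy":0,"wz":0,"gripper":30},{"x":0,"y":0,"z":0,"wx":0,"wy":0,"wz":0,"gripper":0},{"x":0,"y":0,"z":0,"wx":0,"wy":0,"wz":0,"gripper":0}]}}

```text
time: 18.05
tcp_pos: [0.4724, -0.3058, 0.0128]
orientation: [0.211, 0.978, 0.0, 0.001]
force: [-0.4, 0.4, 1.0]
opening: 0.0518
```

```bash
python3 - <<'E'
from h import *
p,d,cp=snap('wrist','w25');show(arm.get_state())
Q=toolcloud(d,cp)
for v in range(284,304,3): print(v,[(Q[v,u]*1e3).round(1).tolist() for u in (248,252,256,260,320,390,395,400)])
E
```

```text
t 18.1 tcp [ 0.4725 -0.3058  0.0129] rv [[-0.911, 0.412, 0.003], [0.412, 0.911, -0.0], [-0.003, 0.001, -1.0]] F [-0.2  0.4  0.2] op 0.0521
284 [[10.5, -29.8, -9.5], [9.8, -28.5, -7.9], [10.4, -26.5, -9.3], [10.3, -24.9, -9.0], [17.7, 0.4, -27.2], [10.2, 29.7, -8.5], [10.1, 31.8, -8.5], [10.1, 33.9, -8.5]]
287 [[10.7, -29.0, -13.2], [10.3, -27.6, -12.3], [10.1, -26.0, -11.9], [9.9, -24.5, -11.3], [15.8, 0.4, -25.4], [9.8, 29.3, -10.9], [10.4, 31.0, -12.5], [10.7, 32.9, -13.0]]
290 [[10.4, -28.5, -15.7], [10.4, -26.9, -15.5], [10.3, -25.4, -15.5], [8.8, -24.5, -11.8], [-1.1, 0.0, 11.4], [10.4, 28.4, -15.5], [10.2, 30.5, -14.9], [10.2, 32.5, -15.1]]
293 [[9.9, -28.2, -17.4], [10.4, -26.3, -18.6], [10.2, -24.8, -18.2], [13.7, -21.7, -26.2], [-3.0, 0.0, 12.1], [10.7, 27.7, -19.1], [10.8, 29.6, -19.2], [10.3, 31.8, -18.3]]
296 [[10.2, -27.4, -21.0], [10.0, -26.0, -20.5], [10.0, -24.4, -20.5], [12.8, -21.6, -26.7], [-4.9, 0.0, 12.7], [9.4, 27.8, -19.0], [10.8, 29.0, -22.1], [10.4, 31.1, -21.4]]
299 [[10.2, -26.9, -23.6], [10.2, -25.3, -23.7], [9.2, -24.3, -21.6], [11.4, -21.8, -26.3], [-6.1, 0.0, 12.0], [11.6, 26.2, -26.6], [10.0, 28.9, -23.2], [10.1, 30.7, -23.4]]
302 [[10.2, -26.3, -26.4], [10.3, -24.7, -26.6], [10.1, -23.3, -26.2], [9.8, -22.0, -25.6], [-8.1, 0.0, 12.8], [10.2, 26.4, -26.1], [10.0, 28.4, -25.7], [10.2, 30.1, -26.2]]
```

View pics/w25.png

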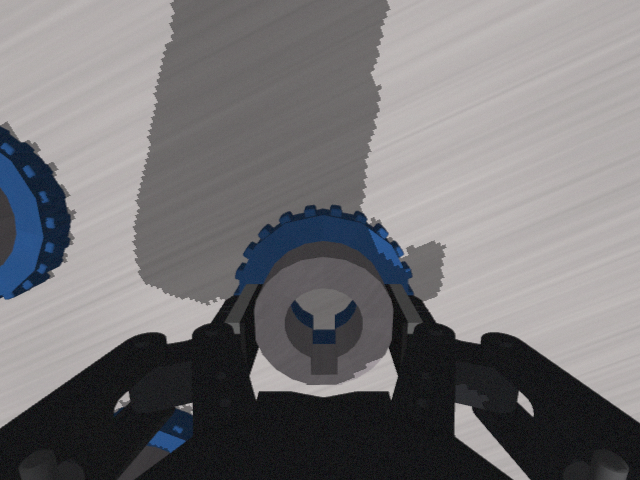

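Request:
{"name": "step_arm", "arguments": {"increments": [{"x":0,"y":0,"z":1.0,"wx":0,"wy":0,"wz":0,"gripper":0},{"x":0,"y":0,"z":3,"wx":0,"wy":0,"wz":0,"gripper":0},{"x":0,"y":0,"z":5,"wx":0,"wy":0,"wz":0,"gripper":0},{"x":0,"y":0,"z":5,"wx":0,"wy":0,"wz":0,"gripper":0},{"x":0,"y":0,"z":2,"wx":0,"wy":0,"wz":0,"gripper":0},{"x":0,"y":0,"z":0,"wx":0,"wy":0,"wz":0,"gripper":0},{"x":0,"y":0,"z":0,"wx":0,"wy":0,"wz":0,"gripper":0}]}}

```text
time: 18.98
tcp_pos: [0.4685, -0.3034, 0.1757]
orientation: [0.211, 0.977, 0.001, -0.002]
force: [-0.2, 1.0, -2.7]
opening: 0.0518
```

```bash
python3 - <<'E'
from h import *
p,d,cp=snap('wrist','w26');show(arm.get_state())
E
```

```text
t 19.02 tcp [ 0.4684 -0.3034  0.1755] rv [[-0.911, 0.413, -0.004], [0.413, 0.911, 0.003], [0.005, 0.001, -1.0]] F [-0.6  0.4 -3.5] op 0.0518
```

View pics/w26.png

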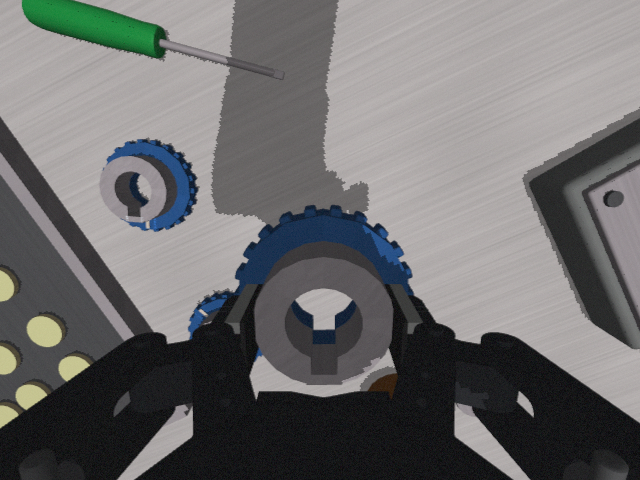

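```bash
python3 - <<'E'
from h import *
im=cv2.imread('pics/w26.png');d=np.load('pics/w26.npy'); cp=campose('wrist'); Q=toolcloud(d,cp)
cv2.imwrite('pics/z26.png',cv2.resize(cv2.convertScaleAbs(im[235:395,240:410],alpha=1.8,beta=10),None,fx=4.5,fy=4.5/1.2,interpolation=cv2.INTER_CUBIC) if 0 else cv2.resize(cv2.convertScaleAbs(im[240:390,245:405],alpha=1.8,beta=10),None,fx=4,fy=4,interpolation=cv2.INTER_CUBIC))
P=Q[240:390,245:405].reshape(-1,3); m=(P[:,2]<-.023)&(P[:,2]>-.031)&(abs(P[:,1])<.0255); q=P[m]
s=np.linalg.lstsq(np.c_[q[:,:2],np.ones(len(q))],q[:,2],rcond=None)[0];print('plane',s,len(q))
print('x range',q[:,0].min()*1e3,q[:,0].max()*1e3)
E
```

```text
plane [-0.00261614  0.00507252 -0.02607909] 10011
x range -26.607714235101096 28.19467646482246
```

View pics/z26.png

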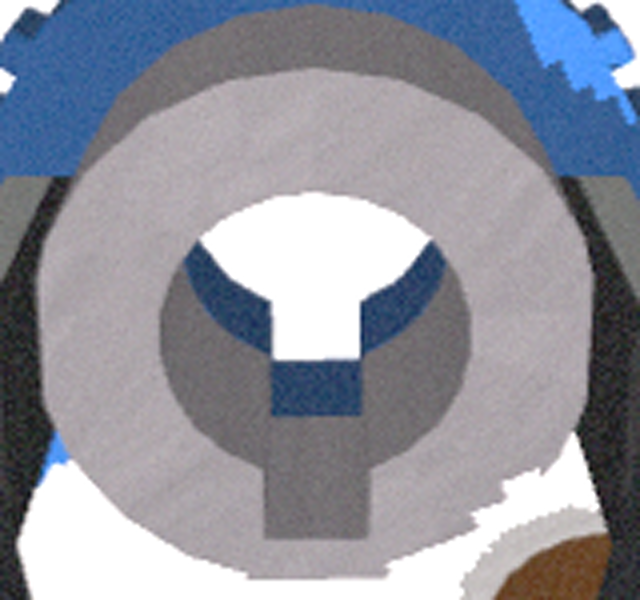

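```bash
cat >> h.py <<'E'
def rt(u,v,z):
    i=arm.camera_info('wrist');f=240/np.tan(np.radians(i['fov_y'])/2);T=i['T_tool_cam']
    r=T[:3,:3]@[(u-i['cx'])/f,(v-i['cy'])/f,1]; s=(z-T[2,3])/r[2]; return (T[:3,3]+s*r)
E
python3 - <<'E'
from h import *
g=lambda x,y:(245+x/4-.375,240+y/4-.375)
z=-.0261
B=np.array([rt(*g(x,y),z)[:2] for x,y in [(160,330),(471,330),(315,193),(200,241),(430,241),(183,400),(448,400)]]);c,r=fitcircle(B);print('bore',c*1e3,r*1e3)
O=np.array([rt(*g(x,y),z)[:2] for x,y in [(38,285),(594,290),(315,68),(160,125),(470,122),(110,485),(245,578)]]);c2,r2=fitcircle(O);print('boss',c2*1e3,r2*1e3)
a=rt(*g(264,538),z)[:2];b=rt(*g(370,538),z)[:2];print('kw',(a+b)/2*1e3,np.linalg.norm(a-b)*1e3)
k=(a+b)/2-c; print('dist',np.linalg.norm(k)*1e3,'ang from -x (rad, in tool: y/-x)',np.arctan2(k[1],-k[0]))
e=b-a;print('edge ang',np.arctan2(e[0],e[1]))
l=rt(*g(264,468),z)[:2]-a;print('side',np.arctan2(l[1],l[0]))
E
```

```text
bore [1.25044109 1.71774486] 14.514837267856269
boss [0.62443053 1.9707608 ] 26.446005007957538
kw [-20.86159569   1.90617571] 10.467217194588036
dist 22.112839638309218 ang from -x (rad, in tool: y/-x) 0.008521435195994341
edge ang 0.0015221800954507713
side 0.008470746080209956
```

Request:
{"name": "step_arm", "arguments": {"increments": [{"x":1.0,"y":2.3,"z":0,"wx":-0.003,"wy":-0.004,"wz":0.05,"gripper":0},{"x":1.9,"y":4.4,"z":0,"wx":0,"wy":0,"wz":0.1,"gripper":0},{"x":2.0,"y":4.4,"z":0,"wx":0,"wy":0,"wz":0.1,"gripper":0},{"x":2.0,"y":4.4,"z":0,"wx":0,"wy":0,"wz":0.1,"gripper":0},{"x":2.0,"y":4.4,"z":0,"wx":0,"wy":0,"wz":0.1,"gripper":0},{"x":1.8,"y":4.0,"z":0,"wx":0,"wy":0,"wz":0.08,"gripper":0},{"x":0.8,"y":1.8,"z":0,"wx":0,"wy":0,"wz":0.03,"gripper":0},{"x":0,"y":0,"z":0,"wx":0,"wy":0,"wz":0,"gripper":0},{"x":0,"y":0,"z":0,"wx":0,"wy":0,"wz":0,"gripper":0},{"x":0,"y":0,"z":0,"wx":0,"wy":0,"wz":0,"gripper":0}]}}

```text
time: 20.27
tcp_pos: [0.5791, -0.0309, 0.1645]
orientation: [-0.08, 0.997, 0.0, -0.009]
force: [-0.4, 0.5, -3.0]
opening: 0.0521
```

```bash
python3 - <<'E'
from h import *
p,d,cp=snap('wrist','w27');show(arm.get_state())
E
```

```text
t 20.32 tcp [ 0.579  -0.0314  0.1645] rv [[-0.987, -0.159, -0.017], [-0.159, 0.987, -0.001], [0.017, 0.001, -1.0]] F [ 0.1 -0.4 -2.6] op 0.0525
```

View pics/w27.png

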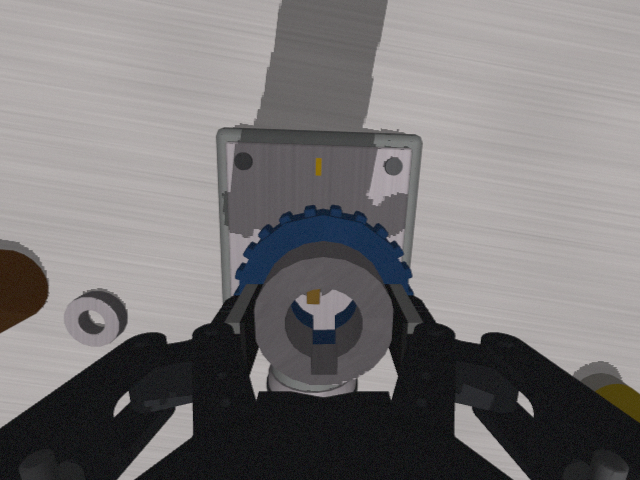

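Request:
{"name": "step_arm", "arguments": {"increments": [{"x":0.73,"y":-0.45,"z":0,"wx":0.001,"wy":-0.017,"wz":-0.018,"gripper":0},{"x":0,"y":0,"z":0,"wx":0,"wy":0,"wz":0,"gripper":0},{"x":0,"y":0,"z":0,"wx":0,"wy":0,"wz":0,"gripper":0}]}}

```text
time: 20.7
tcp_pos: [0.5866, -0.0389, 0.1651]
orientation: [-0.068, 0.998, -0.0, 0.001]
force: [0.1, 0.3, -2.9]
opening: 0.0521
```

```bash
python3 - <<'E'
from h import *
p,d,cp=snap('wrist','w28');show(arm.get_state())
E
```

```text
t 20.75 tcp [ 0.5867 -0.0391  0.1651] rv [[-0.991, -0.136, 0.002], [-0.136, 0.991, -0.001], [-0.002, -0.001, -1.0]] F [-0.3 -0.1 -2.4] op 0.0524
```

Request:
{"name": "step_arm", "arguments": {"increments": [{"x":-0.04,"y":0.32,"z":-0.5,"wx":0.001,"wy":0.002,"wz":0.005,"gripper":0},{"x":0,"y":0,"z":-1.0,"wx":0,"wy":0,"wz":0,"gripper":0},{"x":0,"y":0,"z":-0.5,"wx":0,"wy":0,"wz":0,"gripper":0},{"x":0,"y":0,"z":0,"wx":0,"wy":0,"wz":0,"gripper":0},{"x":0,"y":0,"z":0,"wx":0,"wy":0,"wz":0,"gripper":0},{"x":0,"y":0,"z":0,"wx":0,"wy":0,"wz":0,"gripper":0}]}}

```text
time: 21.5
tcp_pos: [0.5858, -0.035, 0.143]
orientation: [-0.071, 0.997, 0.0, -0.001]
force: [0.0, -0.1, -3.2]
opening: 0.052
```

```bash
python3 - <<'E'
from h import *
p,d,cp=snap('wrist','w29');show(arm.get_state())
im=cv2.imread('pics/w29.png');cv2.imwrite('pics/z29.png',cv2.resize(cv2.convertScaleAbs(im[240:390,245:405],alpha=1.8,beta=10),None,fx=4,fy=4,interpolation=cv2.INTER_CUBIC))
E
```

```text
t 21.55 tcp [ 0.5859 -0.035   0.1431] rv [[-0.99, -0.142, -0.002], [-0.142, 0.99, 0.0], [0.001, 0.0, -1.0]] F [ 0.4  0.5 -3.2] op 0.0521
```

View pics/z29.png

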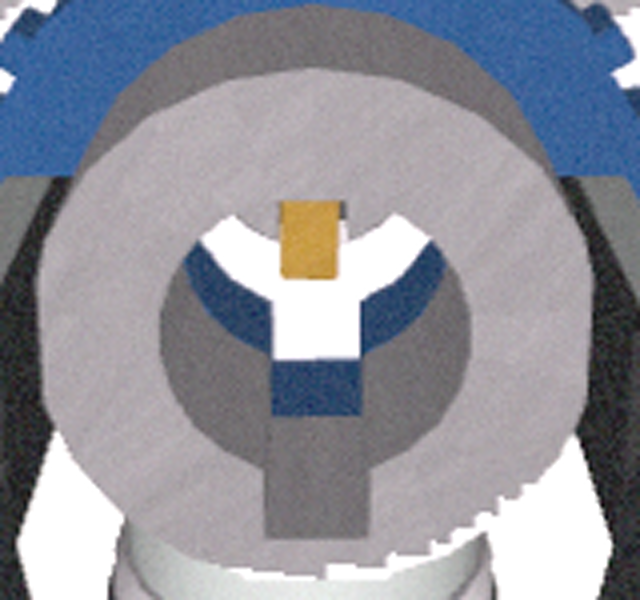

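```bash
python3 - <<'E'
from h import *
g=lambda x,y:(245+x/4-.375,240+y/4-.375)
M=lambda pts,z:np.array([rt(*g(x,y),z)[:2]*1e3 for x,y in pts])
kb=M([(271,360),(361,360)],.0119); print('kw bottom outer',kb,kb.mean(0),np.linalg.norm(kb[0]-kb[1]))
ks=M([(271,303),(361,303)],.0119); print('kw bottom side at bore',ks.mean(0))
key=M([(280,202),(340,202),(338,278),(281,278)],.0251);print('key',key.mean(0),np.linalg.norm(key[0]-key[1]),np.linalg.norm(key[0]-key[3]))
fl=M([(279.5,201),(346,201)],.0221);print('floor',fl.mean(0),np.linalg.norm(fl[0]-fl[1]))
B=M([(272,303),(361,303),(186,262),(444,258),(200,241),(430,241)],.0119)  # lower bore rim visible arc
B2=M([(272,303),(361,303),(236,282),(397,282),(205,248),(427,248)],.0119)
print(fitcircle(B2/1e3))
T=np.load('pics/w29_T.npy');i=arm.camera_info('wrist');Tt=T@np.linalg.inv(i['T_tool_cam']);R_=Tt[:3,:3];t=Tt[:3,3]
ax=R_.T@(np.array([.5852,-.0342,.121])-t);print('axis in tool',ax*1e3)
E
```

```text
kw bottom outer [[-23.4925669   -4.46880883]
 [-23.47427034   6.84812681]] [-23.48341862   1.18965899] 11.316950426096085
kw bottom side at bore [-15.60279282   1.17864815]
key [-13.22001302   0.34606345] 7.921362037060028 10.975367716174656
floor [-6.30997158  0.74634969] 8.621572462551203
(array([-0.00138914,  0.00118216]), np.float64(0.015195688946462829))
axis in tool [ 0.47498898  0.83456607 22.02261321]
```

Request:
{"name": "step_arm", "arguments": {"increments": [{"x":0.06,"y":-0.06,"z":0,"wx":0,"wy":-0.002,"wz":0.002,"gripper":0},{"x":0,"y":0,"z":-0.6,"wx":0,"wy":0,"wz":0,"gripper":0},{"x":0,"y":0,"z":0,"wx":0,"wy":0,"wz":0,"gripper":0},{"x":0,"y":0,"z":0,"wx":0,"wy":0,"wz":0,"gripper":0}]}}

```text
time: 22.05
tcp_pos: [0.5867, -0.0357, 0.137]
orientation: [-0.072, 0.997, 0.0, 0.001]
force: [0.0, -0.6, -2.8]
opening: 0.0518
```

```bash
python3 - <<'E'
from h import *
p,d,cp=snap('wrist','w30');show(arm.get_state())
im=cv2.imread('pics/w30.png');cv2.imwrite('pics/z30.png',cv2.resize(cv2.convertScaleAbs(im[240:390,245:405],alpha=1.8,beta=10),None,fx=4,fy=4,interpolation=cv2.INTER_CUBIC))
E
```

```text
t 22.1 tcp [ 0.5866 -0.0357  0.1369] rv [[-0.99, -0.144, 0.001], [-0.144, 0.99, 0.0], [-0.001, 0.0, -1.0]] F [-0.3 -0.  -3.5] op 0.052
```

View pics/z30.png

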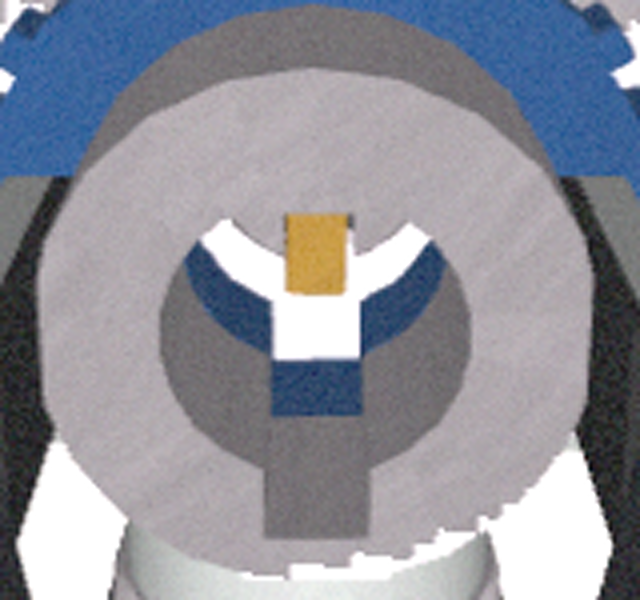

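Request:
{"name": "step_arm", "arguments": {"increments": [{"x":0,"y":0,"z":-0.3,"wx":0,"wy":0,"wz":0,"gripper":0},{"x":0,"y":0,"z":-0.2,"wx":0,"wy":0,"wz":0,"gripper":0}]}}

```text
time: 22.35
tcp_pos: [0.5867, -0.0357, 0.1318]
orientation: [-0.072, 0.997, 0.0, 0.001]
force: [-0.6, 0.5, -2.7]
opening: 0.052
```

```bash
python3 - <<'E'
from h import *
show(arm.get_state());p,d,cp=snap('wrist','w31');show(arm.get_state())
im=cv2.imread('pics/w31.png');cv2.imwrite('pics/z31.png',cv2.resize(cv2.convertScaleAbs(im[240:390,245:405],alpha=1.8,beta=10),None,fx=4,fy=4,interpolation=cv2.INTER_CUBIC))
E
```

```text
t 22.35 tcp [ 0.5867 -0.0357  0.1318] rv [[-0.99, -0.144, 0.001], [-0.144, 0.99, 0.0], [-0.001, 0.0, -1.0]] F [-0.6  0.5 -2.7] op 0.052
t 22.4 tcp [ 0.5866 -0.0357  0.1316] rv [[-0.99, -0.144, 0.001], [-0.144, 0.99, 0.0], [-0.001, 0.0, -1.0]] F [ 1.2 -0.1 -4. ] op 0.052
```

View pics/z31.png

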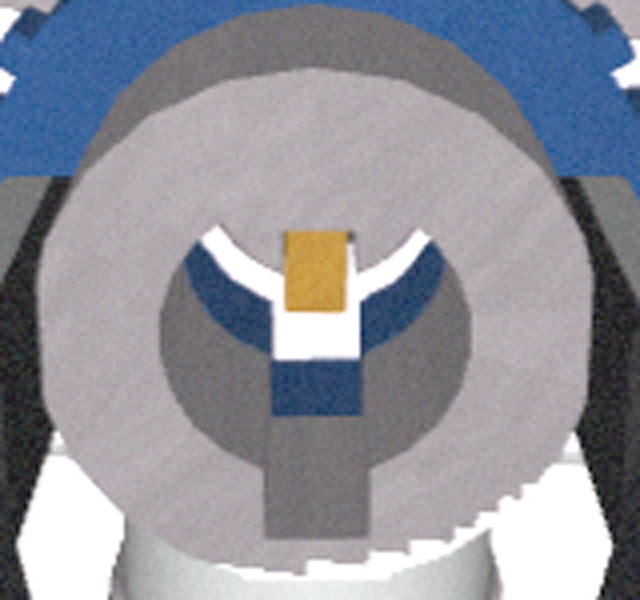

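```bash
python3 - <<'E'
from h import *
from scipy.optimize import least_squares
im=cv2.imread('pics/w31.png').astype(float); hsv=cv2.cvtColor(im.astype(np.uint8),cv2.COLOR_BGR2HSV)
crop=hsv[290:335,285:365]
big=cv2.resize(cv2.convertScaleAbs(im[290:335,285:365].astype(np.uint8),alpha=1.3),None,fx=10,fy=10,interpolation=cv2.INTER_NEAREST);cv2.imwrite('pics/z31b.png',big)
E
```

```text
(no output)
```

View pics/z31b.png

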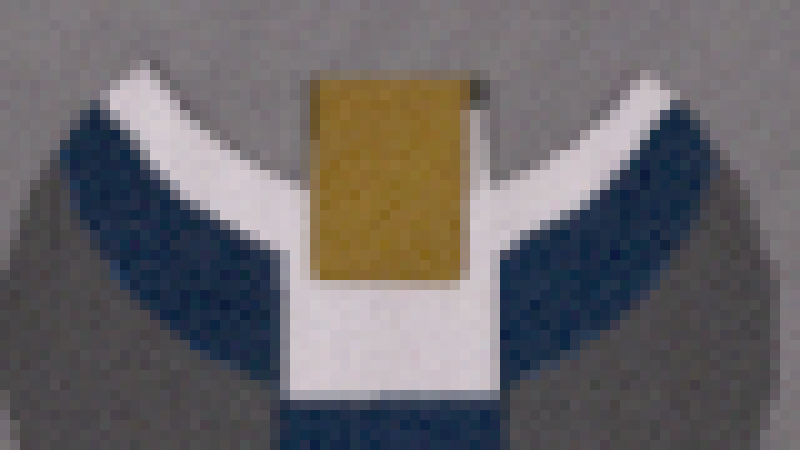

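```bash
python3 - <<'E'
from h import *
from scipy.optimize import least_squares
g=lambda x,y:(285+x/10-.5,290+y/10-.5)
sh=[(160,70),(185,105),(220,140),(260,165),(300,183),(490,182),(540,165),(590,130),(630,90)]
bo=[(100,105),(140,160),(180,195),(230,225),(285,252),(500,245),(560,215),(610,180),(650,135),(680,105)]
def fit(pts,z,r):
    P=np.array([rt(*g(x,y),z)[:2]*1e3 for x,y in pts]); s=least_squares(lambda c:np.hypot(*(P-c).T)-r,P.mean(0)); return s.x,s.fun.std()
for dz in (0,): 
  print('shaft r14',fit(sh,.0118,14), 'r12.8 top',fit(sh,.0106,12.8))
  print('bore',fit(bo,.0101,14.9),fit(bo,.0119,14.9))
print('kw out',rt(*g(285,395),.0101)*1e3,rt(*g(500,395),.0101)*1e3)
print('key out',rt(*g(310,282),.1316-.118)*1e3,rt(*g(467,282),.1316-.118)*1e3)
E
```

```text
shaft r14 (array([1.79388361, 1.61265885]), np.float64(0.10461710571174083)) r12.8 top (array([0.88514232, 1.54407761]), np.float64(0.16182921360011096))
bore (array([-0.30531371,  0.95557445]), np.float64(0.23844722406241928)) (array([-1.29632754,  0.9613303 ]), np.float64(0.2809297388762795))
kw out [-22.13183455  -4.0946125   10.1       ] [-22.11457369   6.58828471  10.1       ]
key out [-17.77322794  -2.91075408  13.6       ] [-17.76074953   4.99265742  13.6       ]
```

```bash
python3 - <<'E'
from h import *
for _ in range(3):
  i=arm.camera_info('wrist');print(i['fov_y'],i['cx'],i['cy'],i['T_tool_cam'][:3,3],i['T_tool_cam'][1])
print(rt(313,329,.0101),rt(323.75,329,.0101),rt(334.5,329,.0101))
E
```

```text
69.81012646054128 323.2291985344996 241.57936422236128 [ 0.06436574  0.00103392 -0.14357785] [ 9.99998975e-01  1.30086544e-03 -5.97926376e-04  1.03391604e-03]
69.81012646054128 323.2291985344996 241.57936422236128 [ 0.06436574  0.00103392 -0.14357785] [ 9.99998975e-01  1.30086544e-03 -5.97926376e-04  1.03391604e-03]
69.81012646054128 323.2291985344996 241.57936422236128 [ 0.06436574  0.00103392 -0.14357785] [ 9.99998975e-01  1.30086544e-03 -5.97926376e-04  1.03391604e-03]
[-0.02213183 -0.00409461  0.0101    ] [-0.0221232   0.00124701  0.0101    ] [-0.02211457  0.00658828  0.0101    ]
```

Request:
{"name": "step_arm", "arguments": {"increments": [{"x":-0.16,"y":0.02,"z":0,"wx":0,"wy":0.001,"wz":0,"gripper":0},{"x":0,"y":0,"z":0,"wx":0,"wy":0,"wz":0,"gripper":0},{"x":0,"y":0,"z":-0.15,"wx":0,"wy":0,"wz":0,"gripper":0}]}}

```text
time: 22.78
tcp_pos: [0.585, -0.0354, 0.1301]
orientation: [-0.072, 0.997, 0.0, 0.0]
force: [-0.5, 0.8, -3.6]
opening: 0.0521
```

```bash
python3 - <<'E'
from h import *
show(arm.get_state());p,d,cp=snap('wrist','w32');show(arm.get_state())
print(arm.camera_info('wrist')['T_tool_cam'][:3,3])
im=cv2.imread('pics/w32.png');cv2.imwrite('pics/z32.png',cv2.resize(cv2.convertScaleAbs(im[285:345,285:365],alpha=1.3),None,fx=10,fy=10,interpolation=cv2.INTER_NEAREST))
E
```

```text
t 22.77 tcp [ 0.585  -0.0354  0.1301] rv [[-0.99, -0.144, 0.0], [-0.144, 0.99, 0.0], [-0.0, 0.0, -1.0]] F [-0.5  0.8 -3.6] op 0.0521
t 22.82 tcp [ 0.5848 -0.0355  0.1298] rv [[-0.99, -0.144, -0.0], [-0.144, 0.99, 0.0], [0.0, 0.0, -1.0]] F [-0.3 -0.9 -2.7] op 0.0521
[ 0.06436705  0.00103408 -0.14357955]
```

View pics/z32.png

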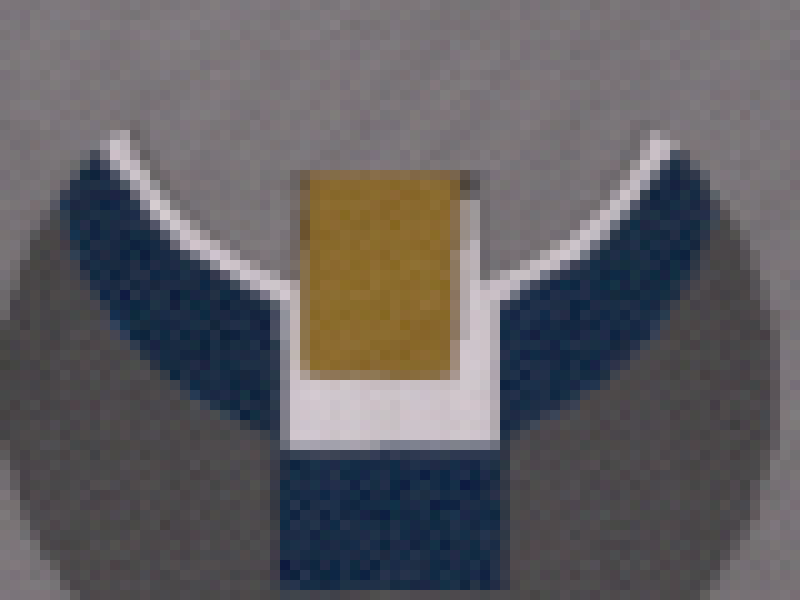

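Request:
{"name": "step_arm", "arguments": {"increments": [{"x":0,"y":0,"z":-0.2,"wx":0,"wy":0,"wz":0,"gripper":0},{"x":0,"y":0,"z":-0.2,"wx":0,"wy":0,"wz":0,"gripper":0}]}}

```text
time: 23.08
tcp_pos: [0.5851, -0.0355, 0.1257]
orientation: [-0.072, 0.997, 0.0, 0.0]
force: [-1.3, -0.2, -2.8]
opening: 0.0518
```

```bash
python3 - <<'E'
from h import *
show(arm.get_state());p,d,cp=snap('wrist','w33');show(arm.get_state())
im=cv2.imread('pics/w33.png');cv2.imwrite('pics/z33.png',cv2.resize(cv2.convertScaleAbs(im[285:345,285:365],alpha=1.3),None,fx=10,fy=10,interpolation=cv2.INTER_NEAREST))
E
```

```text
t 23.07 tcp [ 0.5851 -0.0355  0.1257] rv [[-0.99, -0.144, 0.0], [-0.144, 0.99, 0.0], [-0.0, 0.0, -1.0]] F [-1.3 -0.2 -2.8] op 0.0518
t 23.12 tcp [ 0.585  -0.0354  0.1255] rv [[-0.99, -0.144, 0.0], [-0.144, 0.99, 0.0], [-0.0, 0.0, -1.0]] F [ 0.8  0.8 -2.9] op 0.052
```

View pics/z33.png

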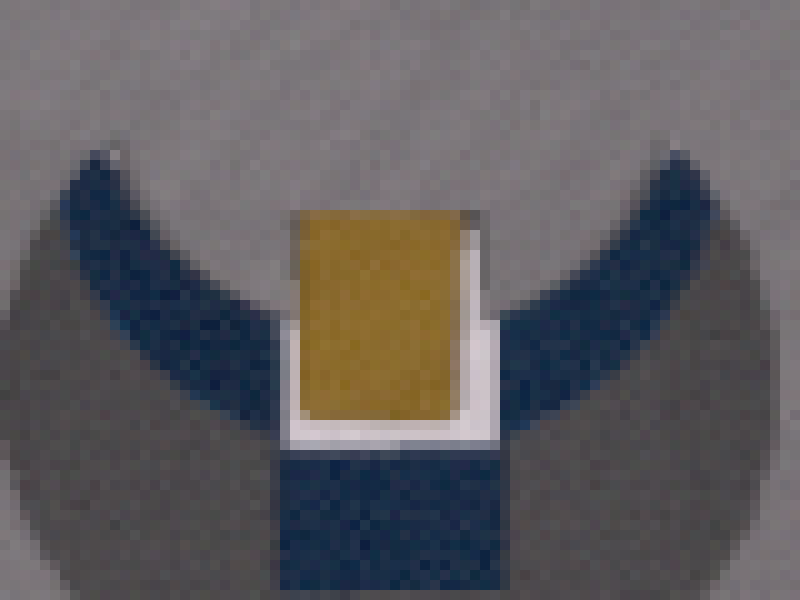

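Request:
{"name": "step_arm", "arguments": {"increments": [{"x":0,"y":0,"z":-0.3,"wx":0,"wy":0,"wz":0,"gripper":0},{"x":0,"y":0,"z":-0.3,"wx":0,"wy":0,"wz":0,"gripper":0},{"x":0,"y":0,"z":-0.3,"wx":0,"wy":0,"wz":0,"gripper":0}]}}

```text
time: 23.5
tcp_pos: [0.5851, -0.0355, 0.116]
orientation: [-0.072, 0.997, 0.0, 0.0]
force: [-0.3, -0.1, -1.8]
opening: 0.0519
```

Request:
{"name": "step_arm", "arguments": {"increments": [{"x":0,"y":0,"z":-0.3,"wx":0,"wy":0,"wz":0,"gripper":0},{"x":0,"y":0,"z":-0.3,"wx":0,"wy":0,"wz":0,"gripper":0},{"x":0,"y":0,"z":-0.3,"wx":0,"wy":0,"wz":0,"gripper":0}]}}

```text
time: 23.88
tcp_pos: [0.5851, -0.0354, 0.1062]
orientation: [-0.072, 0.997, 0.0, 0.0]
force: [-0.3, -0.2, -3.1]
opening: 0.0518
```

Request:
{"name": "step_arm", "arguments": {"increments": [{"x":0,"y":0,"z":-0.3,"wx":0,"wy":0,"wz":0,"gripper":0},{"x":0,"y":0,"z":-0.3,"wx":0,"wy":0,"wz":0,"gripper":0},{"x":0,"y":0,"z":-0.2,"wx":0,"wy":0,"wz":0,"gripper":0}]}}

```text
time: 24.25
tcp_pos: [0.5851, -0.0354, 0.0976]
orientation: [-0.072, 0.997, 0.0, 0.0]
force: [0.8, -0.0, -2.6]
opening: 0.0523
```

Request:
{"name": "step_arm", "arguments": {"increments": [{"x":0,"y":0,"z":-0.15,"wx":0,"wy":0,"wz":0,"gripper":0},{"x":0,"y":0,"z":-0.1,"wx":0,"wy":0,"wz":0,"gripper":0}]}}

```text
time: 24.5
tcp_pos: [0.5851, -0.0355, 0.0949]
orientation: [-0.072, 0.997, 0.0, 0.0]
force: [0.2, -0.4, -2.0]
opening: 0.0518
```

Request:
{"name": "step_arm", "arguments": {"increments": [{"x":0,"y":0,"z":-0.1,"wx":0,"wy":0,"wz":0,"gripper":0},{"x":0,"y":0,"z":-0.05,"wx":0,"wy":0,"wz":0,"gripper":0}]}}

```text
time: 24.75
tcp_pos: [0.5851, -0.0355, 0.0933]
orientation: [-0.072, 0.997, 0.0, 0.0]
force: [1.0, 0.5, -3.1]
opening: 0.0519
```

Request:
{"name": "step_arm", "arguments": {"increments": [{"x":0,"y":0,"z":-0.08,"wx":0,"wy":0,"wz":0,"gripper":0}]}}

```text
time: 24.88
tcp_pos: [0.5851, -0.0354, 0.0928]
orientation: [-0.072, 0.997, 0.0, 0.0]
force: [-1.5, 0.2, 2.5]
opening: 0.0522
```

```bash
python3 - <<'E'
from h import *
show(arm.get_state());p,d,cp=snap('wrist','w34');show(arm.get_state())
E
```

```text
t 24.88 tcp [ 0.5851 -0.0354  0.0928] rv [[-0.99, -0.144, 0.0], [-0.144, 0.99, 0.0], [-0.0, 0.0, -1.0]] F [-1.5  0.2  2.5] op 0.0522
t 24.93 tcp [ 0.5851 -0.0354  0.0929] rv [[-0.99, -0.144, 0.0], [-0.144, 0.99, 0.0], [-0.0, 0.0, -1.0]] F [-0.8 -0.3 -0.6] op 0.0519
```

View pics/w34.png

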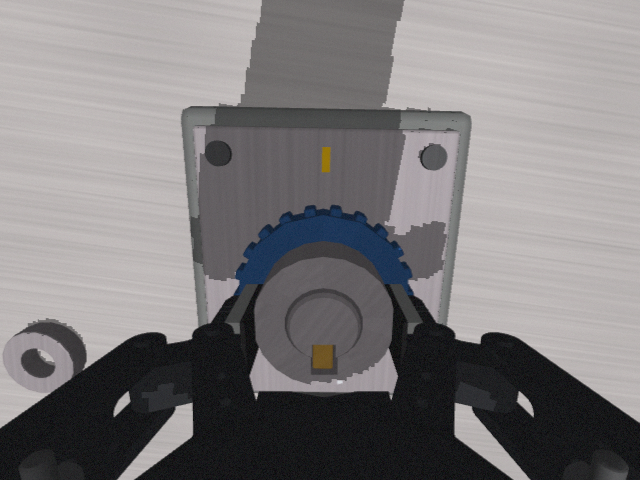

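Request:
{"name": "step_arm", "arguments": {"increments": [{"x":0,"y":0,"z":-0.05,"wx":0,"wy":0,"wz":0,"gripper":0},{"x":0,"y":0,"z":0,"wx":0,"wy":0,"wz":0,"gripper":75},{"x":0,"y":0,"z":0,"wx":0,"wy":0,"wz":0,"gripper":90},{"x":0,"y":0,"z":0,"wx":0,"wy":0,"wz":0,"gripper":100},{"x":0,"y":0,"z":0,"wx":0,"wy":0,"wz":0,"gripper":100}]}}

```text
time: 25.55
tcp_pos: [0.5863, -0.0355, 0.0937]
orientation: [-0.072, 0.997, 0.0, 0.001]
force: [-0.1, 0.6, 0.4]
opening: 0.0852
```

```bash
python3 - <<'E'
from h import *
show(arm.get_state())
E
```

```text
t 25.55 tcp [ 0.5863 -0.0355  0.0937] rv [[-0.99, -0.144, 0.003], [-0.144, 0.99, 0.0], [-0.003, -0.0, -1.0]] F [-0.1  0.6  0.4] op 0.0852
```

Released. Now I'll lift straight up and check.

Request:
{"name": "step_arm", "arguments": {"increments": [{"x":0,"y":0,"z":1,"wx":0,"wy":0.003,"wz":0,"gripper":100},{"x":0,"y":0,"z":3,"wx":0,"wy":0,"wz":0,"gripper":100},{"x":0,"y":0,"z":4,"wx":0,"wy":0,"wz":0,"gripper":100},{"x":0,"y":0,"z":3,"wx":0,"wy":0,"wz":0,"gripper":100},{"x":0,"y":0,"z":0,"wx":0,"wy":0,"wz":0,"gripper":100},{"x":0,"y":0,"z":0,"wx":0,"wy":0,"wz":0,"gripper":100}]}}

```text
time: 26.3
tcp_pos: [0.5858, -0.0357, 0.209]
orientation: [-0.072, 0.997, 0.0, 0.0]
force: [1.3, -0.8, -0.1]
opening: 0.0855
```

```bash
python3 - <<'E'
from h import *
show(arm.get_state());p,d,cp=snap('wrist','w35')
W=cloud(d,cp); P=W.reshape(-1,3); r=np.hypot(P[:,0]-.5852,P[:,1]+.0342)
for nm,lo,hi,z0,z1 in (('boss top',.018,.026,.11,.13),('shaft',0,.012,.115,.126),('rim',.030,.038,.085,.11)):
    q=P[(r>lo)&(r<hi)&(P[:,2]>z0)&(P[:,2]<z1)]
    s=np.linalg.lstsq(np.c_[q[:,:2]-[.5852,-.0342],np.ones(len(q))],q[:,2],rcond=None)[0];print(nm,len(q),s.round(4))
snap('side','s35');snap('top','t35')
im=cv2.imread('pics/s35.png');a=cv2.resize(im[200:300,310:410],None,fx=4,fy=4,interpolation=cv2.INTER_CUBIC)
im=cv2.imread('pics/w35.png');b=cv2.resize(im[190:290,270:370],None,fx=4,fy=4,interpolation=cv2.INTER_CUBIC)
cv2.imwrite('pics/z35.png',np.hstack([a,b]))
E
```

```text
t 26.3 tcp [ 0.5858 -0.0357  0.209 ] rv [[-0.99, -0.144, 0.0], [-0.144, 0.99, 0.0], [-0.0, 0.0, -1.0]] F [ 1.3 -0.8 -0.1] op 0.0855
boss top 2147 [-0.0073 -0.0004  0.1189]
shaft 867 [-0.0748 -0.007   0.1208]
rim 2290 [ 0.0061 -0.0012  0.0969]
```

View pics/z35.png

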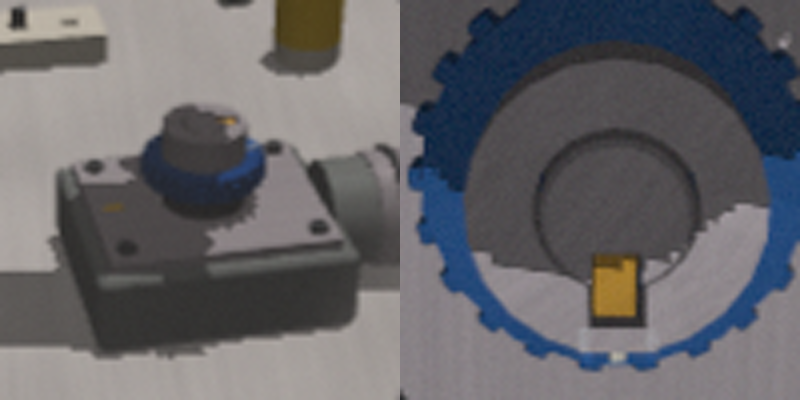

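View pics/t35.png

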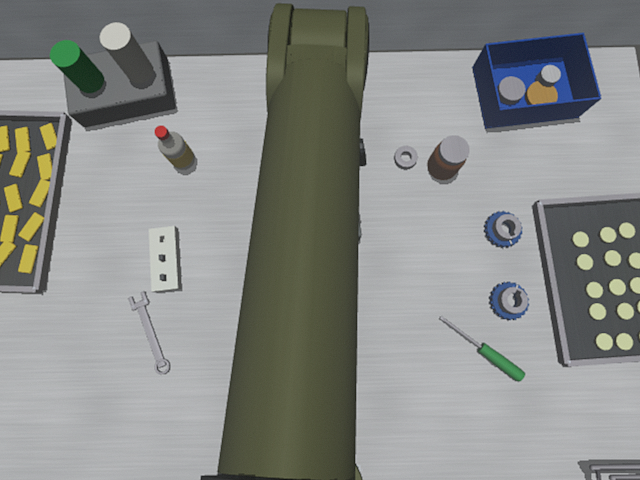

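```bash
python3 - <<'E'
from h import *
W=cloud(np.load('pics/w35.npy'),(np.load('pics/w35_T.npy'),)+campose('wrist')[1:])
print('key top',np.median(W[255:268,320:327].reshape(-1,3),0))
arm.close_job()
E
```

```text
key top [nan nan nan]
the job is handed in; nothing more can be done
```

The brass key is in the shaft's socket and the hub sits home on the collar, released. I handed the job in at about 26.5 s of the 72 s.

**Key:** I took it from the rack and lowered it into the shaft slot. It stopped about 3 mm into the socket, and I pressed it there three or four times. The highest force I read was about 13 N. I then opened the jaws and it dropped the rest of the way. Right after the drop, the depth picture showed its top about 2.6 mm below the shaft end, against the nominal 3 mm.

**Hub:** I took the leftmost hub and aligned its keyway by looking through the bore. It slid down with no push-back I could see until it touched at the home height, where I read about 2.5 N. I then released it and lifted the gripper clear.

**Last checks:**
- **Height and tilt:** the boss top is at 118 mm and the rim top at 96 mm, after taking off the camera's 1 mm height bias. The tilt is within 0.01 rad.
- **Keyway:** in the last wrist picture the key stands inside the keyway and the white mark lines up with it.
- **Bystanders:** in the last top view the other hubs, the short keys and the other bystanders look unmoved.

**Failed or in doubt:**
- **Final key height:** this reading came back with no valid depth, so it rests on the check made before the hub went on.
- **Peak forces:** I only read forces at the end of each move call or just after it, so peaks during a move were not seen.
- **Jaws on the rim:** as the jaws closed on the hub's boss on the bench, the arm rose about 3 mm. The finger tips may have brushed the rim.
- **Camera calibration:** the reported wrist-camera offset shifted by about 0.7 mm between the start and the hub placing. I allowed for this by measuring hub and shaft in the same picture.

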